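Load the slant mixer and latch its retaining arm

ROBOT

A 6-joint arm with a two-finger parallel gripper is mounted at the origin on the work surface. World frame = base frame: x ahead of the robot, y to its left, z up, the work surface at z = 0. Lengths are in m, angles in rad, forces in N, time in s.
With the tool pointing down it reaches from about 0.4 to 0.925 m from the base axis. Payload 12.5 kg.
Tool frame: the origin (TCP) lies between the finger pads; the fingertips stand 17 mm ahead of it and the grasp point (between the pads) lies 2 mm behind it (r.tcp_to_tips is the z of the fingertips in the tool frame, in m); z points along the fingers, y is the line along which they close (so a half turn about z gives the same grasp; the last joint's range is limited). The gripper opens to 95 mm and grips with 3 to 60 N. Pads are 20 mm wide; open, the fingers measure 119 mm over their backs; the gripper's body (75 mm by 180 mm) begins 59 mm behind the grasp point.
Start: joints at [1.209, 0.491, 1.559, -0, 1.092, -0.106], TCP at [0.158, 0.605, 0.232] pointing down, gripper open.
Joint ranges: [-3.1, 3.1], [-0.84, 2.19], [0.05, 2.79], [-1.13, 4.28], [0.06, 2.93], [-2.69, 2.69]. Speed limits (rad/s): [2.22, 2.22, 2.79, 3.14, 3.14, 3.14].

INTERFACE

Orientations are given as a unit quaternion [w, x, y, z].
In Python, from cell import r, cams, ticket, spotter gives the robot as it stands.
- The arm moves only by the tool drive_tool, never from a script. Its argument "commands" is a list of rows, each an object with "dp": the shift along the tool's x, y, z in m, a list of three; "spin": the turn about the tool's z in degrees. A call has 1 to 8 rows; each row is the pose to reach, as a shift and turn from the pose commanded when the call began, along the tool's axes at that moment; what a row does not reach only later rows make up. A row lasts 1/10 s, in which the tool goes at most 50 mm and 8.59 degrees, less where a joint would pass 70% of its speed; a pose out of reach is approached as far as the arm can. A call with a gripper value outside its range is refused whole. "grip" is the closure, from -1 (fully open) to 1 (shut), set as the call begins (left out, the last holds). The fingers move at their own pace and stop on an object; "squeeze" is the grip in N (left out, the last holds). Time passes only in rows, so rows that repeat a pose let the fingers close. It gives the time, the measured TCP pose, the force, the opening and the grip force at its end, in the units of the state.
- r.get_state(): the state, without advancing time (a new reading comes with each control period).
- cams.get_image(name): name is "side" or "top"; returns the picture (384x512x3 uint8, red, green, blue); there is no depth.
- cams.camera_info(name): a dict with "fx", "fy", "cx", "cy" (pixels), "k1" (the pictures are not rectified: a ray, as slopes to the right and down, at radius r is drawn at 1 + k1 r^2 times it, then the intrinsics apply), "rvec" (rotation vector, rad) and "tvec" (3), from world to camera coordinates, as OpenCV has them. Camera axes: x right, y down, z forward; pixel columns grow to the right and rows downward; lengths in m; the calibration is good to about 2 mm. A picture is of the moment at which its call begins. camera_info takes no time and is no camera call.
- ticket.finish_job(): hands the job in; it is judged then, once.
Trained networks look in the newest picture that a camera, given by its name, has taken for a name from the list of things; names that differ only in an ending like _2 or _b are one class to them, and where a whole thing is asked for, a point or a joint stands for the part that bears it (a point fixed in the world has none). Each returns a list of dicts, best first, with "score" (0 to 1); they miss things now and then, are a little off and sometimes report something else, mostly with a low value. They report only what shows in the picture. A call takes as long as a camera call. They do not tell look-alikes from the thing itself.
- spotter.spot_in(thing, camera): "xy" ([column, row] in pixels, amid what is visible of it).
- spotter.regions_of(thing, camera): "region" (384x512 bool, what is visible of it) and "xy" ([column, row] in pixels, amid what is visible of it).
The state is a dict: "clock": time; "joint_pos": joint angles; "dq": joint speeds; "joint_torque": joint torques, N m; "tcp_pos": TCP position; "orientation": TCP orientation; "force": force on the tool from outside, world axes, zero at the start; "torque": the same for the moment, N m; "opening": finger opening in m; "finger_force": force on a finger pad.
Only numpy, scipy, OpenCV 4.12 (cv2) and the standard library are available. Lean on these libraries where they do the work, as an engineer would, in place of code of your own. Each camera call takes 0.05 s, during which the arm holds its last target. There are 200 camera calls.

TASK

Lower the small straight-sided jar, base first, all the way into the slanted pocket of the mixer and let go of it (do not drop it in), then swing the mixer's retaining arm over the jar's cap until it lies fully down in its catch. Leave the other bottles, the beaker and the tape roll where they stand.

Things in the scene. Friction and masses are not known exactly. Their poses are not given: they have to be found in the camera images.
- jar: The jar to load: straight cylinder 44 mm in diameter, 115 mm high, white plastic; its ribbed blue screw cap is as wide as the body (from 76 mm above the base to the top, a narrow groove below it). Shortest and slimmest of the three capped vessels, 0.1 to 0.2 kg; starts upright on the bench. Origin: centre of its underside; z along its axis to the cap.
- mixer: Slant mixer, fixed: white base 160 x 170 x 42 mm with an aluminium pocket on top. Origin: centre of its underside; -x is its front, turned roughly to the robot's left; y roughly away from the robot. The pocket leans 30 degrees from vertical to the front. Above the mouth stand only a pivot post, a catch post and the arm, on the y sides: fingers have most room when they close along x.
- pocket_floor (a point): Centre of the pocket's floor; a fully seated jar has its origin here. Axes: z runs out of the pocket along its centre line, 30 degrees from vertical, leaning to the mixer's front (robot's left); x to the mixer's back and up at 30 degrees; y level, roughly away from the robot. The pocket is 50 mm square inside (sides along x and y), 65 mm deep, walls 5 mm.
- pocket_mouth (a point): Centre of the pocket's mouth, 65 mm along z from pocket_floor; same axes. A seated jar stands 50 mm out of it. Posts beside it, up to 66 mm above the mouth: pivot post (nearer the robot) at y = -55 to -73 mm, x within 18 mm; catch post (a fork with a saddle) at y = 45 to 59 mm, x within 15 mm.
- pivot (a point): The retaining arm's hinge point (fixed on the mixer): -64 mm along y and 57 mm along z from pocket_mouth, same axes. The hinge axis is along x.
- latch (a joint): Angle q of the retaining arm (rad): 0 = fully down over the cap, in the catch, at its stop (3 mm clear of a seated jar); grows as it is raised, at most 2.1; starts at 1.65 to 1.9, leaning outward. In the pocket's axes it points from the pivot along (0, cos q, sin q); its outer face looks along (0, -sin q, cos q). Stiff, no spring: stays where left, turns with about 1 to 2 N.
- latch_end (a point): Middle of the outer face (upper when closed) of the arm's wide end tab, 132 mm from the pivot. The arm is a flat steel bar 16 mm wide, 8 mm thick, reaching 140 mm from the pivot; end tab 34 x 16 mm. Closed, it lies in the catch fork 116 mm from the pivot, whose prongs stand 5 mm above its outer face. Axes: z the outer-face normal, y along the arm.
- bottle_tall: Bystander: white round-shouldered bottle, 58 mm in diameter, 175 mm high, narrower cap. Origin: centre of its underside.
- bottle_mid: Bystander: white round-shouldered bottle, 66 mm in diameter, 145 mm high, narrower cap. Origin: centre of its underside. The jar and these two bottles stand in three places that are swapped from start to start.
- beaker: Bystander: glass beaker 76 mm wide, 100 mm high, open. Origin: centre of its underside.
- tape_roll: Bystander: roll of paper tape lying flat, 52 mm across, 18 mm high. Origin: centre of its underside.
Mind the look-alikes: they are no part of the job. What is shaped like the jar but purple is not meant. What is shaped like the mixer but brown is not meant.

How it is judged:
On the way, in this order (a step that is already met when the one before it is completed fails the run):
1. the jar is fully seated in the pocket and let go, with the retaining arm still raised (z of jar in the frame of pocket_floor between -0.004 and 0.004 m and distance between jar and pocket_floor below 0.009 m and angle between the z axis of jar and the z axis of pocket_floor, either way round below 0.12 rad and contact force between the fingers and jar below 0.2 N and value of joint latch above 0.5 rad), for 0.2 s.
2. the retaining arm lies in its catch over the jar (value of joint latch below 0.05 rad), for 0.2 s.
At the end, for the whole second after the job is handed in: The jar rests base first on the pocket's floor (base within 4 mm of the floor and 9 mm of its centre, axis within 0.12 rad of the pocket's), at rest, and the retaining arm is down in its catch (angle below 0.05 rad) (z of jar in the frame of pocket_floor between -0.004 and 0.004 m and distance between jar and pocket_floor below 0.009 m and angle between the z axis of jar and the z axis of pocket_floor, either way round below 0.12 rad and value of joint latch below 0.05 rad and linear speed of jar below 0.02 m/s); the robot touches nothing.
It fails at once if a bystander (bottle, beaker or tape roll) is pushed more than 30 mm or tipped over (distance of any of bottle_tall, bottle_mid, beaker, tape_roll from where it was at the start of the episode above 0.03 m or angle between any of bottle_tall, bottle_mid, beaker, tape_roll's own z axis and vertical above 0.35 rad).
It fails at once if the jar is dropped: falls faster than 0.6 m/s with no finger on it (linear speed of jar above 0.6 m/s and contact force between the fingers and jar below 0.05 N).
It also fails if it takes over 58 s, if anything falls off the work surface, if the arm or the gripper's body presses on something with over 40 N, if the wrist force passes 120 N, or if a joint passes its speed limit or range.

## Working session

There is one attempt and no reset: what is moved stays moved. The work goes in short steps, Python scripts to look and compute and a tool call to move; the robot and the scene stay as the last step left them, time stands still between calls to the robot, and variables do not carry over. Pictures are saved under pics/ and viewed, at most 10 in all, crops included, and the job is handed in when it is done.

Besides the shell and the picture viewer there is one more tool, called after ">>>" by a JSON object that holds its "method" and its "body", one argument or row to a line. drive_tool: Moves the arm, as the interface text tells. Its arguments: {"type":"object","properties":{"commands":{"type":"array"},"grip":{"type":"number"},"squeeze":{"type":"number"}},"required":["commands"]}

```bash
mkdir -p pics; ls; cat > h.py <<'E'
import numpy as np, cv2
from cell import r, cams, ticket, spotter
from scipy.spatial.transform import Rotation as R
def K(n):
    i=cams.camera_info(n); return i,cv2.Rodrigues(np.array(i['rvec'],float))[0],np.array(i['tvec'],float)
def proj(n,P):
    i,Rm,t=K(n); c=np.atleast_2d(P)@Rm.T+t; s=c[:,:2]/c[:,2:]; s=s*(1+i['k1']*(s**2).sum(1,keepdims=True))
    return s*[i['fx'],i['fy']]+[i['cx'],i['cy']]
def ray(n,uv):
    i,Rm,t=K(n); d=(np.array(uv,float)-[i['cx'],i['cy']])/[i['fx'],i['fy']]; s=d.copy()
    for _ in range(20): s=d/(1+i['k1']*(s@s))
    v=Rm.T@np.r_[s,1]; return -Rm.T@t, v/np.linalg.norm(v)
def atz(n,uv,z):
    o,v=ray(n,uv); return o+v*(z-o[2])/v[2]
def tri(a,b):
    (o1,v1),(o2,v2)=ray('side',a),ray('top',b)
    s=np.linalg.lstsq(np.c_[v1,-v2],o2-o1,rcond=None)[0]; p,q=o1+s[0]*v1,o2+s[1]*v2
    return (p+q)/2,np.linalg.norm(p-q)
E
python3 - <<'E'
from h import *
ims=[]
for n in('side','top'):
    im=cams.get_image(n); cv2.imwrite(f'pics/{n}0.png',im[:,:,::-1])
    ims.append(im)
    print(n,'cam pos',ray(n,(256,192)))
    for t in('jar','mixer','latch_end','latch','bottle_tall','bottle_mid','beaker','tape_roll'):
        print(t,[(np.round(d['xy']).tolist(),round(d['score'],2)) for d in spotter.spot_in(t,n)])
print(r.get_state())
E
```

```text
pics
side cam pos (array([0.31475719, 0.75213193, 0.70538744]), array([ 0.15881167, -0.78524944, -0.59846651]))
jar [([191.0, 257.0], 0.77), ([158.0, 262.0], 0.76), ([183.0, 231.0], 0.56)]
mixer [([237.0, 178.0], 0.81)]
latch_end [([340.0, 140.0], 0.84)]
latch [([342.0, 141.0], 0.74), ([247.0, 142.0], 0.7)]
bottle_tall [([185.0, 301.0], 0.58), ([241.0, 251.0], 0.46)]
bottle_mid [([236.0, 253.0], 0.82)]
beaker [([108.0, 274.0], 0.69)]
tape_roll [([272.0, 224.0], 0.78)]
top cam pos (array([0.34056085, 0.01914368, 1.21533771]), array([ 0.15661407, -0.00328762, -0.98765441]))
jar [([209.0, 159.0], 0.73), ([178.0, 154.0], 0.63), ([183.0, 179.0], 0.62)]
mixer [([315.0, 182.0], 0.77), ([371.0, 283.0], 0.76)]
latch_end [([365.0, 286.0], 0.67), ([284.0, 186.0], 0.43)]
latch [([367.0, 284.0], 0.88), ([285.0, 186.0], 0.51)]
bottle_tall [([306.0, 174.0], 0.71), ([150.0, 185.0], 0.66)]
bottle_mid [([206.0, 208.0], 0.7)]
beaker [([164.0, 120.0], 0.9)]
tape_roll [([265.0, 238.0], 0.65)]
{'clock': 0.9, 'joint_pos': array([ 1.20938572e+00,  4.90911479e-01,  1.55890414e+00, -1.20875518e-05,
        1.09169624e+00, -1.05585358e-01]), 'dq': array([ 0.00166029, -0.00020458,  0.00097323,  0.00049425, -0.00141625,
        0.00233038]), 'joint_torque': array([-9.91353118e-04, -6.12454677e+01, -2.58428675e+01,  6.92599313e-02,
        4.45440528e-02,  2.10363515e-05]), 'tcp_pos': array([0.15812956, 0.60468068, 0.23165238]), 'orientation': array([1.45657082e-05, 1.27561336e-01, 9.91830683e-01, 3.80626763e-05]), 'force': array([-0.69757535,  0.00480937,  0.40214158]), 'torque': array([ 0.010272  ,  0.03443119, -0.02567908]), 'finger_force': 0.0, 'opening': 0.09527169770206884}
```

View pics/side0.png

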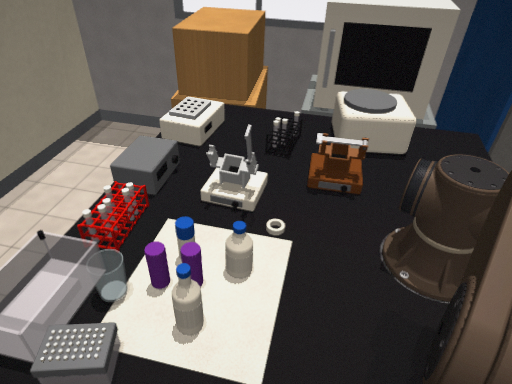

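View pics/top0.png

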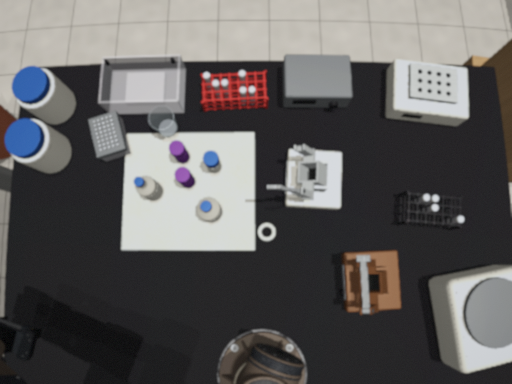

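The blue-capped white vessels are:
- Side (186,235) / top (210,161).
- Side (187,300) / top (146,187), a shouldered bottle.
- Side (239,250) / top (208,208), a shouldered bottle.

The purple cylinders at top (178,152) and (184,177) are decoys. The jar is the straight one at top (210,161). The white mixer is at side (237,180) / top (315,180), and the brown one is a decoy. I'll confirm this in crops.

```bash
python3 - <<'E'
from h import *
def crop(n,u,v,w,h,s): 
    im=cv2.imread(f'pics/{n}0.png')[v:v+h,u:u+w]; im=cv2.resize(im,None,fx=s,fy=s,interpolation=cv2.INTER_CUBIC)
    for k in range(0,w,10): cv2.putText(im,str(u+k),(k*s,8),0,.3,(0,255,255),1); cv2.line(im,(k*s,10),(k*s,16),(0,255,255),1)
    for k in range(0,h,10): cv2.putText(im,str(v+k),(0,k*s+4),0,.3,(0,255,255),1); cv2.line(im,(20,k*s),(26,k*s),(0,255,255),1)
    return im
cv2.imwrite('pics/c1.png',np.hstack([crop('side',195,120,80,94,5),crop('top',265,134,80,94,5)]))
cv2.imwrite('pics/c2.png',np.hstack([crop('side',135,205,80,100,5),crop('top',165,130,75,100,5)]))
E
```

```text
(no output)
```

View pics/c1.png

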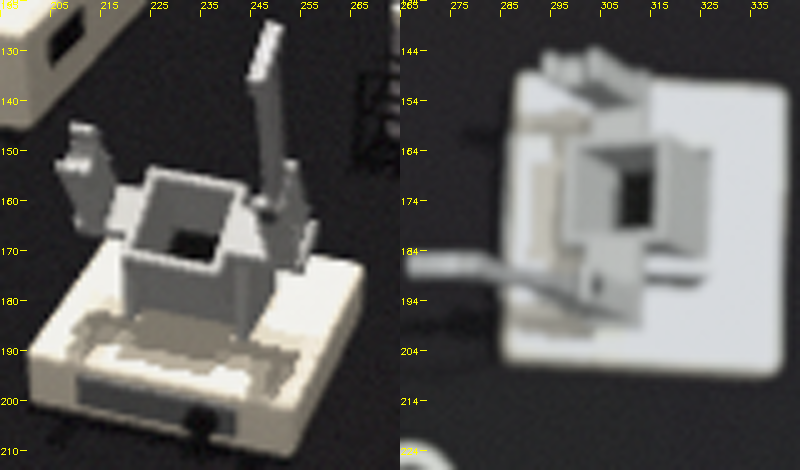

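View pics/c2.png

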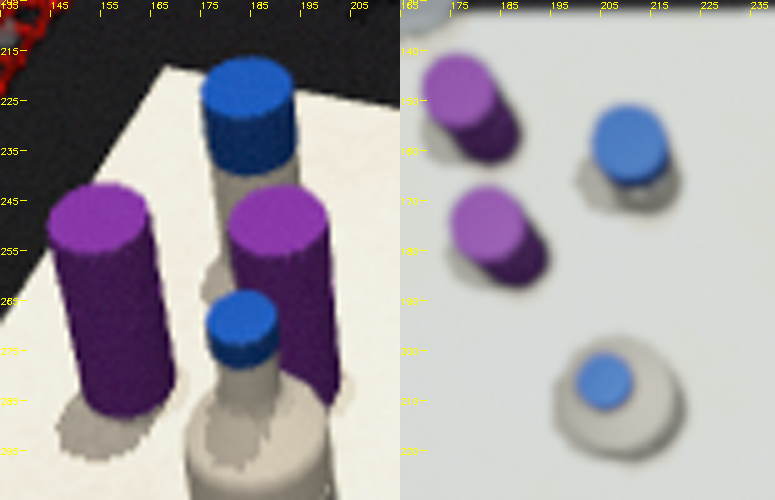

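```bash
cat > fit.py <<'E'
from h import *
from scipy.optimize import least_squares
S=lambda x,y:(195+x/5,120+y/5); T=lambda x,y:(265+(x-400)/5,134+y/5)
base=[('side',S(32,353),(-.08,.085,.042)),('side',S(287,424),(-.08,-.085,.042)),('side',S(362,268),(.08,-.085,.042)),
('top',T(787,85),(.08,.085,.042)),('top',T(781,377),(.08,-.085,.042)),('top',T(518,72),(-.08,.085,.042)),('top',T(504,362),(-.08,-.085,.042))]
m=.03
mouth=[('side',S(150,167),(m,m,0)),('side',S(246,186),(m,-m,0)),('side',S(221,271),(-m,-m,0)),('side',S(126,248),(-m,m,0)),
('top',T(570,152),(-m,m,0)),('top',T(566,243),(-m,-m,0)),('top',T(648,243),(m,-m,0)),
('side',S(82,125),(.015,.052,.066)),('side',S(74,162),(-.015,.052,.066)),('top',T(545,58),(-.015,.052,.066)),('top',T(597,50),(.015,.052,.066))]
c,s=np.cos(np.pi/6),.5
P=np.array([[c,0,-s],[0,1,0],[s,0,c]])  # columns pocket x,y,z in mixer
def M(p): 
    return R.from_euler('z',p[2]).as_matrix()
def pts(p):
    o=np.r_[p[:2],0]; A=M(p); mo=np.r_[p[3],p[5],p[4]]
    return [o+A@np.array(q) for _,_,q in base]+[o+A@(mo+P@np.array(q)) for _,_,q in mouth]
def res(p): return np.concatenate([proj(n,X)[0]-uv for (n,uv,_),X in zip(base+mouth,pts(p))])
f=least_squares(res,[.35,-.15,-1.57+1.57,0,.1,0],loss='soft_l1')
if __name__=='__main__':
    print(tri((184.6,222.4),(211,158.4)),atz('top',(211,158.4),.115),atz('side',(184.6,222.4),.115))
    print(f.x.round(4)); print(f.fun.reshape(-1,2).round(1).tolist())
    for n,u in(('top',(304.5,145)),('top',(291,179))): pass
E
python3 fit.py
```

```text
Traceback (most recent call last):
  File "fit.py", line 18, in <module>
    f=least_squares(res,[.35,-.15,-1.57+1.57,0,.1,0],loss='soft_l1')
  File "fit.py", line 17, in res
    def res(p): return np.concatenate([proj(n,X)[0]-uv for (n,uv,_),X in zip(base+mouth,pts(p))])
                                       ~~~~^^^^^
  File "h.py", line 7, in proj
    i,Rm,t=K(n); c=np.atleast_2d(P)@Rm.T+t; s=c[:,:2]/c[:,2:]; s=s*(1+i['k1']*(s**2).sum(1,keepdims=True))
           ~^^^
  File "h.py", line 5, in K
    i=cams.camera_info(n); return i,cv2.Rodrigues(np.array(i['rvec'],float))[0],np.array(i['tvec'],float)
ValueError: time passes only in moves, steps and waits
```

```bash
sed -i 's/^def K(n):/import functools\n@functools.cache\ndef K(n):/' h.py; sed -i 's/-1.57+1.57/-1.57/;s/\[.35,-.15/[.5,-.15/' fit.py; python3 fit.py
```

```text
(array([0.60971942, 0.13979496, 0.11436626]), np.float64(0.00020665863549001174)) [0.60966841 0.13975003 0.115     ] [0.6092926  0.14045707 0.115     ]
[ 5.6630e-01 -1.5600e-01 -1.6376e+00 -2.8700e-02  1.2440e-01 -1.0000e-04]
[[-2.0, -0.2], [1.3, -3.0], [0.7, -0.9], [-0.3, 1.2], [-0.8, -0.5], [-0.0, 0.2], [-0.2, -0.9], [0.1, -0.5], [0.2, -0.8], [-0.6, 0.1], [-1.2, 0.9], [-0.3, -2.3], [-0.5, 0.7], [3.5, -0.1], [0.2, -0.9], [-1.5, 0.9], [0.0, 2.3], [0.1, 3.0]]
```

```bash
cat >> fit.py <<'E'
E
sed -i "s/,('top',T(648,243),(m,-m,0))//; s/('top',T(545,58),(-.015,.052/('top',T(545,58),(-.015,.059/; s/('top',T(597,50),(.015,.052/('top',T(597,50),(.015,.059/" fit.py
sed -i "s/^if __name__/pp=f.x; A=M(pp)@P; mouth0=np.r_[pp[:2],0]+M(pp)@np.r_[pp[3],pp[5],pp[4]]; W=lambda q: mouth0+A@np.array(q,float)\nL=lambda t: A.T@(np.array(t)-mouth0)\narm=lambda q,l,n=0,x=0: W((x,-.064+l*np.cos(q)-n*np.sin(q),.057+l*np.sin(q)+n*np.cos(q)))\nif __name__/" fit.py
cat >> fit.py <<'E'
    print(f.fun.reshape(-1,2).round(1)[-4:].tolist()); print('A',A.round(3).tolist(),'mouth',mouth0.round(4))
    print('pivot',W((0,-.064,.057)).round(4),'floor',W((0,0,-.065)).round(4))
    for b in((270,187),(273,187)):
        X,e=tri((248.4,129),b); print('tab',X.round(4),e.round(4),L(X).round(4))
    for q in(1.65,1.75,1.85): print(q,proj('side',arm(q,.132)).round(1),proj('top',arm(q,.132)).round(1))
E
python3 fit.py
```

```text
(array([0.60971942, 0.13979496, 0.11436626]), np.float64(0.00020665863549001174)) [0.60966841 0.13975003 0.115     ] [0.6092926  0.14045707 0.115     ]
[ 5.6630e-01 -1.5600e-01 -1.6315e+00 -2.8100e-02  1.2390e-01 -6.0000e-04]
[[-1.9, -0.1], [1.5, -3.1], [0.6, -1.1], [-0.4, 1.0], [-0.6, -0.7], [-0.2, 0.4], [0.0, -0.8], [0.3, -0.5], [0.4, -0.8], [-0.2, 0.1], [-0.9, 1.0], [-0.2, -2.0], [-0.2, 1.0], [0.5, -0.7], [-1.1, 1.0], [0.3, 0.1], [0.4, 0.7]]
[[0.5, -0.7], [-1.1, 1.0], [0.3, 0.1], [0.4, 0.7]]
A [[-0.053, 0.998, 0.03], [-0.864, -0.061, 0.499], [0.5, 0.0, 0.866]] mouth [ 0.5674 -0.128   0.1239]
pivot [ 0.5053 -0.0956  0.1733] floor [ 0.5655 -0.1604  0.0676]
tab [ 0.4957 -0.0159  0.3008] 0.0026 [-0.0046 -0.0784  0.207 ]
tab [ 0.4968 -0.0228  0.2971] 0.0016 [-0.0005 -0.0769  0.2004]
1.65 [[247.8 131.3]] [[275.7 187.2]]
1.75 [[253.1 132.6]] [[275.7 192.9]]
1.85 [[258.4 134.1]] [[276.  198.6]]
```

```bash
cat > plan.py <<'E'
from fit import *
ysp=np.degrees(np.arctan2(A[1,1],A[0,1]))
def go(*targets,yaw=ysp,quiet=False):
    s=r.get_state(); q=s['orientation']; B=R.from_quat(np.r_[q[1:],q[0]]).as_matrix()
    cur=np.degrees(np.arctan2(B[1,1],B[0,1])); d=(cur-yaw+180)%360-180
    print('tcp',s['tcp_pos'].round(4),'yaw',cur.round(2),'spin',d.round(2),'t',s['clock'],'F',s['force'].round(1),'open',s['opening'].round(4),'ff',np.round(s['finger_force'],1),'tilt',B[:,2].round(3))
    for t in targets: print('  ->',np.round(t,4),'dp',(B.T@(np.array(t)-s['tcp_pos'])).round(4).tolist())
E
python3 - <<'E'
from plan import *
t1=W((0,-.045,.165))+[0,0,.017]; t2=W((0,-.105,.165))+[0,0,.017]
go(t1+[0,0,.05],t1,t2)
print(ysp,W((0,0,.15)))
E
```

```text
Traceback (most recent call last):
  File "plan.py", line 6, in go
    print('tcp',s['tcp_pos'].round(4),'yaw',cur.round(2),'spin',d.round(2),'t',s['clock'],'F',s['force'].round(1),'open',s['opening'].round(4),'ff',np.round(s['finger_force'],1),'tilt',B[:,2].round(3))
                                                                                                                         ^^^^^^^^^^^^^^^^^^
AttributeError: 'float' object has no attribute 'round'
```

```bash
sed -i "s/s\['opening'\].round(4)/round(s['opening'],4)/" plan.py; python3 - <<'E'
from plan import *
t1=W((0,-.045,.165))+[0,0,.017]; t2=W((0,-.105,.165))+[0,0,.017]
go(t1+[0,0,.05],t1,t2)
print(ysp,W((0,0,.15)))
E
```

```text
tcp [0.1581 0.6047 0.2317] yaw 75.34 spin 78.82 t 0.9 F [-0.7  0.   0.4] open 0.0953 ff 0.0 tilt [ 0.  0. -1.]
  -> [ 0.5275 -0.0429  0.3338] dp [-0.5212, -0.533, -0.1022]
  -> [ 0.5275 -0.0429  0.2838] dp [-0.5212, -0.533, -0.0522]
  -> [ 0.4676 -0.0393  0.2838] dp [-0.4624, -0.5447, -0.0522]
-3.4777053541092116 [ 0.57198    -0.05310657  0.2538095 ]
```

>>> {"method": "drive_tool", "body": {
  "commands": [
    {"dp":[0,0,-0.05],"spin":8},
    {"dp":[-0.03,-0.03,-0.09],"spin":16},
    {"dp":[-0.065,-0.065,-0.1],"spin":24},
    {"dp":[-0.1,-0.1,-0.1],"spin":32},
    {"dp":[-0.135,-0.135,-0.1],"spin":40},
    {"dp":[-0.17,-0.17,-0.1],"spin":48},
    {"dp":[-0.205,-0.205,-0.1],"spin":56},
    {"dp":[-0.24,-0.24,-0.1],"spin":64}
  ],
  "grip": 1
}}

```text
clock: 1.7
tcp_pos: [0.3276, 0.3142, 0.3319]
orientation: [0.0, 0.636, 0.772, 0.0]
force: [0.1, -0.2, -0.1]
opening: 0.0363
finger_force: 0.0
```

```bash
python3 - <<'E'
from plan import *
t1=W((0,-.045,.165))+[0,0,.017]
go(t1+[0,0,.05],t1)
E
```

```text
tcp [0.3276 0.3142 0.3319] yaw 11.03 spin 14.51 t 1.7 F [ 0.1 -0.2 -0.1] open 0.0363 ff 0.0 tilt [ 0.001  0.001 -1.   ]
  -> [ 0.5275 -0.0429  0.3338] dp [-0.3888, 0.1279, -0.0019]
  -> [ 0.5275 -0.0429  0.2838] dp [-0.3888, 0.1279, 0.0481]
```

>>> {"method": "drive_tool", "body": {
  "commands": [
    {"dp":[-0.046,0.015,0],"spin":7},
    {"dp":[-0.092,0.03,0],"spin":14.5},
    {"dp":[-0.138,0.045,0],"spin":14.5},
    {"dp":[-0.184,0.06,0],"spin":14.5},
    {"dp":[-0.23,0.076,0],"spin":14.5},
    {"dp":[-0.277,0.091,0],"spin":14.5},
    {"dp":[-0.323,0.106,0],"spin":14.5},
    {"dp":[-0.368,0.121,0],"spin":14.5}
  ]
}}

```text
clock: 2.5
tcp_pos: [0.5187, -0.0231, 0.3318]
orientation: [0.0, 0.726, 0.687, 0.0]
force: [0.0, 1.1, 0.3]
opening: 0.0004
finger_force: 0.0
```

```bash
python3 - <<'E'
from plan import *
t1=W((0,-.045,.165))+[0,0,.017]; t2=W((0,-.105,.165))+[0,0,.017]
go(t1,t2)
E
```

```text
tcp [ 0.5187 -0.0231  0.3318] yaw -3.18 spin 0.29 t 2.5 F [0.  1.1 0.3] open 0.0004 ff 0.0 tilt [ 0.001  0.    -1.   ]
  -> [ 0.5275 -0.0429  0.2838] dp [-0.0193, 0.0099, 0.048]
  -> [ 0.4676 -0.0393  0.2838] dp [-0.019, -0.0501, 0.048]
```

>>> {"method": "drive_tool", "body": {
  "commands": [
    {"dp":[-0.019,0.01,0],"spin":0.3},
    {"dp":[-0.019,0.01,0.03],"spin":0.3},
    {"dp":[-0.019,0.01,0.048],"spin":0.3},
    {"dp":[-0.019,-0.005,0.048],"spin":0.3},
    {"dp":[-0.019,-0.02,0.048],"spin":0.3},
    {"dp":[-0.019,-0.035,0.048],"spin":0.3},
    {"dp":[-0.019,-0.045,0.048],"spin":0.3},
    {"dp":[-0.019,-0.045,0.048],"spin":0.3}
  ]
}}

```text
clock: 3.3
tcp_pos: [0.4714, -0.0374, 0.2839]
orientation: [0.0, 0.728, 0.685, 0.0]
force: [-0.1, 0.1, 0.4]
opening: 0.0004
finger_force: 0.0
```

```bash
python3 - <<'E'
from plan import *
a=cams.get_image('side')[100:220,190:290]; b=cams.get_image('top')[120:240,250:350]
cv2.imwrite('pics/p1.png',cv2.resize(np.hstack([a,b])[:,:,::-1],None,fx=4,fy=4))
go()
E
```

```text
tcp [ 0.4725 -0.0375  0.2839] yaw -3.46 spin 0.01 t 3.4 F [-0.3  0.3  0. ] open 0.0002 ff 0.0 tilt [ 0.001 -0.    -1.   ]
```

View pics/p1.png

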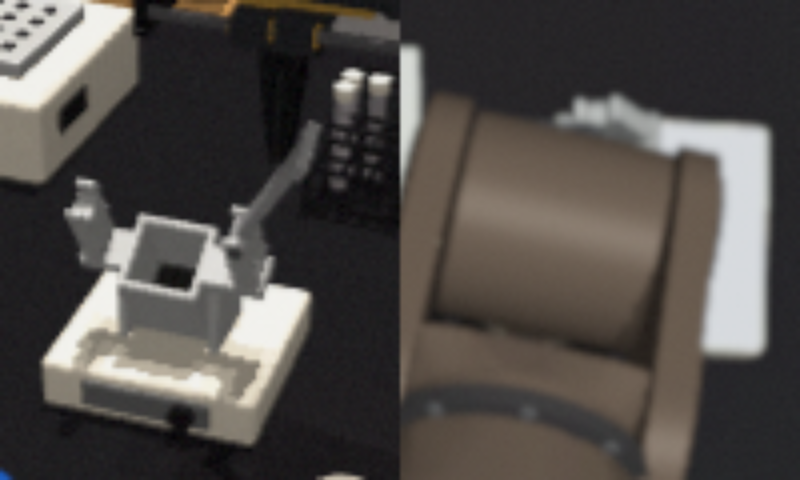

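The retaining arm is now pushed well outward, with its tab at side (268,132). Next is the jar.

```bash
python3 - <<'E'
from plan import *
p=np.array([.6093,.1350,.098])
go(p+[0,0,.23],p+[0,0,.1],p)
E
```

```text
tcp [ 0.4725 -0.0375  0.2839] yaw -3.46 spin 0.01 t 3.4 F [-0.3  0.3  0. ] open 0.0002 ff 0.0 tilt [ 0.001 -0.    -1.   ]
  -> [0.6093 0.135  0.328 ] dp [0.1805, 0.1262, -0.044]
  -> [0.6093 0.135  0.198 ] dp [0.1805, 0.1261, 0.086]
  -> [0.6093 0.135  0.098 ] dp [0.1805, 0.126, 0.186]
```

>>> {"method": "drive_tool", "body": {
  "commands": [
    {"dp":[0,0.01,-0.045]},
    {"dp":[0.036,0.034,-0.045]},
    {"dp":[0.072,0.058,-0.045]},
    {"dp":[0.108,0.082,-0.045]},
    {"dp":[0.144,0.105,-0.045]},
    {"dp":[0.1805,0.126,-0.02]},
    {"dp":[0.1805,0.126,0.02]},
    {"dp":[0.1805,0.126,0.05]}
  ],
  "grip": -1
}}

```text
schema error: expected keys dp, spin
```

```bash
python3 - <<'E'
from plan import *
go([.6093,.1350,.098])
E
```

```text
tcp [ 0.4725 -0.0375  0.2839] yaw -3.46 spin 0.01 t 3.4 F [-0.3  0.3  0. ] open 0.0002 ff 0.0 tilt [ 0.001 -0.    -1.   ]
  -> [0.6093 0.135  0.098 ] dp [0.1805, 0.126, 0.186]
```

>>> {"method": "drive_tool", "body": {
  "commands": [
    {"dp":[0,0.01,-0.045],"spin":0},
    {"dp":[0.036,0.034,-0.045],"spin":0},
    {"dp":[0.072,0.058,-0.045],"spin":0},
    {"dp":[0.108,0.082,-0.045],"spin":0},
    {"dp":[0.144,0.105,-0.045],"spin":0},
    {"dp":[0.1805,0.126,-0.02],"spin":0},
    {"dp":[0.1805,0.126,0.02],"spin":0},
    {"dp":[0.1805,0.126,0.05],"spin":0}
  ],
  "grip": -1
}}

```text
clock: 4.2
tcp_pos: [0.6091, 0.1365, 0.2308]
orientation: [-0.001, 0.727, 0.686, -0.001]
force: [-0.3, 0.0, -0.5]
opening: 0.0592
finger_force: 0.0
```

```bash
python3 - <<'E'
from plan import *
go([.6093,.1350,.098])
E
```

```text
tcp [0.6091 0.1365 0.2308] yaw -3.35 spin 0.13 t 4.2 F [-0.3  0.  -0.5] open 0.0592 ff 0.0 tilt [-0.002 -0.    -1.   ]
  -> [0.6093 0.135  0.098 ] dp [-0.0014, 0.0006, 0.1328]
```

>>> {"method": "drive_tool", "body": {
  "commands": [
    {"dp":[0,0,0],"spin":0},
    {"dp":[0,0,0],"spin":0},
    {"dp":[0,0,0.01],"spin":0},
    {"dp":[0,0,0.045],"spin":0},
    {"dp":[0,0,0.08],"spin":0},
    {"dp":[0,0,0.11],"spin":0},
    {"dp":[0,0,0.136],"spin":0},
    {"dp":[0,0,0.136],"spin":0}
  ]
}}

```text
clock: 5.0
tcp_pos: [0.608, 0.1348, 0.0957]
orientation: [-0.001, 0.728, 0.685, -0.001]
force: [-0.5, 0.4, 0.3]
opening: 0.095
finger_force: 0.0
```

>>> {"method": "drive_tool", "body": {
  "commands": [
    {"dp":[0,0,0],"spin":0},
    {"dp":[0,0,0],"spin":0},
    {"dp":[0,0,0],"spin":0},
    {"dp":[0,0,0],"spin":0},
    {"dp":[0,0,0],"spin":0},
    {"dp":[0,0,0],"spin":0}
  ],
  "grip": 1,
  "squeeze": 15
}}

```text
clock: 5.6
tcp_pos: [0.6088, 0.1351, 0.0979]
orientation: [0.0, 0.728, 0.685, 0.0]
force: [0.3, 0.3, -0.5]
opening: 0.0525
finger_force: 0.0
```

```bash
python3 - <<'E'
from plan import *
go([.6093,.02,.098])
E
```

```text
tcp [0.6088 0.1351 0.0979] yaw -3.45 spin 0.03 t 5.6 F [ 0.3  0.3 -0.5] open 0.0525 ff 0.0 tilt [ 0.  0. -1.]
  -> [0.6093 0.02   0.098 ] dp [-0.1149, 0.0074, -0.0001]
```

>>> {"method": "drive_tool", "body": {
  "commands": [
    {"dp":[0,0,0],"spin":0},
    {"dp":[0,0,0],"spin":0},
    {"dp":[0,0,0],"spin":0},
    {"dp":[0,0,-0.02],"spin":0},
    {"dp":[-0.04,0,-0.02],"spin":0},
    {"dp":[-0.08,0,-0.02],"spin":0},
    {"dp":[-0.08,0,-0.02],"spin":0},
    {"dp":[-0.08,0,-0.02],"spin":0}
  ]
}}

```text
clock: 6.4
tcp_pos: [0.6038, 0.0546, 0.1175]
orientation: [-0.0, 0.729, 0.685, -0.0]
force: [0.3, -0.5, -1.9]
opening: 0.0435
finger_force: 15.0
```

>>> {"method": "drive_tool", "body": {
  "commands": [
    {"dp":[0,0,0.01],"spin":0},
    {"dp":[0,0,0.016],"spin":0},
    {"dp":[0,0,0.02],"spin":0},
    {"dp":[0,0,0.021],"spin":0},
    {"dp":[0,0,0.021],"spin":0}
  ]
}}

```text
clock: 6.9
tcp_pos: [0.604, 0.0561, 0.097]
orientation: [-0.0, 0.728, 0.686, 0.0]
force: [-2.2, 0.6, 8.5]
opening: 0.0437
finger_force: 15.0
```

>>> {"method": "drive_tool", "body": {
  "commands": [
    {"dp":[0,0,0],"spin":0},
    {"dp":[0,0,0],"spin":0},
    {"dp":[0.004,0,-0.0008],"spin":0},
    {"dp":[0.0088,0,-0.0015],"spin":0},
    {"dp":[0.0132,0,-0.002],"spin":0},
    {"dp":[0.0177,0,-0.0023],"spin":0},
    {"dp":[0.022,0,-0.0023],"spin":0},
    {"dp":[0.0266,0,-0.0023],"spin":0}
  ],
  "squeeze": 4
}}

```text
clock: 7.7
tcp_pos: [0.6056, 0.0822, 0.0988]
orientation: [-0.0, 0.728, 0.685, -0.0]
force: [-0.3, 0.0, -1.8]
opening: 0.0438
finger_force: 4.0
```

>>> {"method": "drive_tool", "body": {
  "commands": [
    {"dp":[0.0045,0,0.0004],"spin":0},
    {"dp":[0.009,0,0.0008],"spin":0},
    {"dp":[0.0135,0,0.0016],"spin":0},
    {"dp":[0.018,0,0.0023],"spin":0},
    {"dp":[0.022,0,0.0035],"spin":0},
    {"dp":[0.0265,0,0.0047],"spin":0},
    {"dp":[0.0265,0,0.0047],"spin":0}
  ]
}}

```text
clock: 8.4
tcp_pos: [0.6074, 0.1088, 0.0946]
orientation: [0.0, 0.728, 0.686, 0.0]
force: [-0.1, -0.4, 3.1]
opening: 0.044
finger_force: 4.0
```

```bash
python3 - <<'E'
from plan import *
a=cams.get_image('side')[170:290,150:330]
cv2.imwrite('pics/p2.png',cv2.resize(a[:,:,::-1],None,fx=4,fy=4,interpolation=cv2.INTER_CUBIC))
b=cams.get_image('top')[100:230,150:350]
cv2.imwrite('pics/p2t.png',cv2.resize(b[:,:,::-1],None,fx=4,fy=4,interpolation=cv2.INTER_CUBIC))
go()
E
```

```text
tcp [0.6073 0.1085 0.0946] yaw -3.45 spin 0.03 t 8.5 F [-0.3 -1.1  4. ] open 0.044 ff 4.0 tilt [ 0.001  0.    -1.   ]
```

View pics/p2.png

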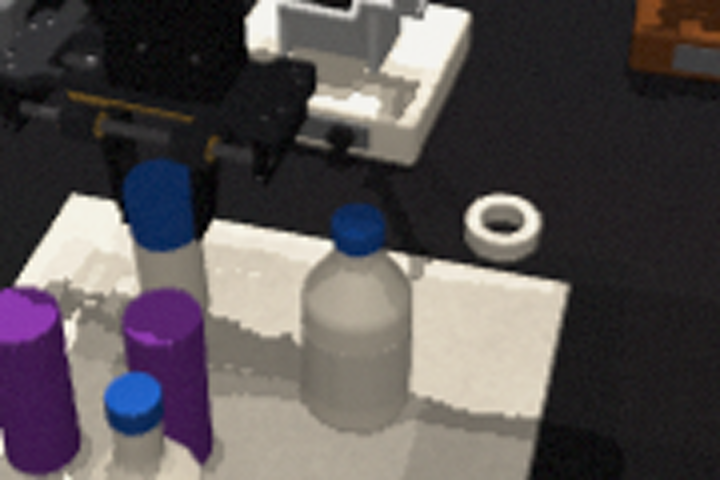

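```bash
cat > tilt.py <<'E'
from plan import *
def capmask(n,lo=None):
    im=cams.get_image(n); h=cv2.cvtColor(im,cv2.COLOR_RGB2HSV); m=((h[...,0]>100)&(h[...,0]<122)&(h[...,1]>140)&(h[...,2]>40)).astype(np.uint8)
    return im,m
def capsil(n,g,th,h=.1,d=.005):
    # g: grasp point world (pad centre), jar axis leaning th to front, axis passes pad at offset d to front
    front=np.array([.061,.998,0]); side=np.array([.998,-.061,0]); ax=np.sin(th)*front+np.array([0,0,np.cos(th)]); ex=np.cross(side,ax)
    o=g+front*d-ax*h; a=np.linspace(0,2*np.pi,40)
    pts=np.vstack([o+ax*z+.022*(np.cos(a)[:,None]*side+np.sin(a)[:,None]*ex) for z in(.076,.115)])
    hull=cv2.convexHull(np.round(proj(n,pts)).astype(np.int32)); k=np.zeros((384,512),np.uint8); cv2.fillConvexPoly(k,hull,1); return k,proj(n,pts)
def bbox(k): v,u=np.nonzero(k); return u.min(),u.max(),v.min(),v.max()
E
python3 - <<'E'
from tilt import *
s=r.get_state(); g=s['tcp_pos']+[0,0,.002]
for n in('side','top'):
    im,m=capmask(n)
    c=cv2.connectedComponentsWithStats(m)[2]; print(n,[x.tolist() for x in c[1:] if x[4]>25])
    for th in(0,15,25,30,35):
        k,p=capsil(n,g,np.radians(th)); b=bbox(k); print(th,b, k.sum())
im=cv2.imread('pics/p2t.png'); print(im.shape)
E
```

```text
side [[464, 0, 48, 127, 4086], [181, 210, 18, 23, 338], [233, 221, 13, 13, 147], [176, 263, 15, 16, 184]]
0 (np.int64(180), np.int64(199), np.int64(211), np.int64(234)) 417
15 (np.int64(180), np.int64(200), np.int64(210), np.int64(234)) 414
25 (np.int64(180), np.int64(201), np.int64(210), np.int64(233)) 395
30 (np.int64(179), np.int64(201), np.int64(211), np.int64(233)) 385
35 (np.int64(179), np.int64(201), np.int64(211), np.int64(232)) 381
top [[13, 67, 36, 36, 981], [5, 118, 38, 39, 1129], [135, 178, 9, 8, 50]]
0 (np.int64(213), np.int64(229), np.int64(152), np.int64(170)) 273
15 (np.int64(212), np.int64(231), np.int64(152), np.int64(170)) 294
25 (np.int64(212), np.int64(232), np.int64(152), np.int64(170)) 318
30 (np.int64(212), np.int64(232), np.int64(152), np.int64(170)) 318
35 (np.int64(212), np.int64(232), np.int64(152), np.int64(170)) 322
(520, 800, 3)
```

View pics/p2t.png

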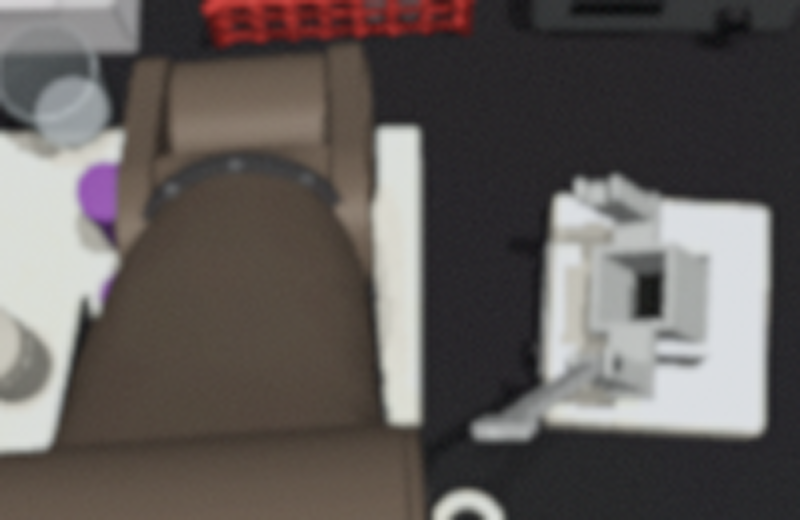

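>>> {"method": "drive_tool", "body": {
  "commands": [
    {"dp":[0,0,0],"spin":0},
    {"dp":[0,0,0],"spin":0},
    {"dp":[0,0,-0.02],"spin":0},
    {"dp":[0,0,-0.06],"spin":0},
    {"dp":[0,0,-0.1],"spin":0},
    {"dp":[0,0,-0.13],"spin":0},
    {"dp":[0,0,-0.15],"spin":0},
    {"dp":[0,0,-0.15],"spin":0}
  ],
  "squeeze": 40
}}

```text
clock: 9.4
tcp_pos: [0.6079, 0.1083, 0.2465]
orientation: [0.001, 0.728, 0.685, 0.002]
force: [-0.4, -0.9, -2.4]
opening: 0.0434
finger_force: 40.0
```

```bash
python3 - <<'E'
from tilt import *
s=r.get_state(); g=s['tcp_pos']+[0,0,.002]; go()
im=cams.get_image('side')
base=lambda th,h,d: g+np.array([.061,.998,0])*(d-h*np.sin(th))-np.array([0,0,h*np.cos(th)])
for th in(0,15,25,30,35):
    b=base(np.radians(th),.1,.005); a=np.linspace(0,6.28,60); side=np.array([.998,-.061,0]); ex=np.cross(side,np.r_[np.sin(np.radians(th))*np.array([.061,.998]),np.cos(np.radians(th))])
    p=proj('side',b+.022*(np.cos(a)[:,None]*side+np.sin(a)[:,None]*ex)); print(th,'base bbox',p.min(0).round(1),p.max(0).round(1), 'capbot', bbox(capsil('side',g,np.radians(th))[0]))
c=im[120:240,140:260]; cv2.imwrite('pics/p3.png',cv2.resize(c[:,:,::-1],None,fx=5,fy=5,interpolation=cv2.INTER_CUBIC))
E
```

```text
tcp [0.6079 0.1083 0.2465] yaw -3.46 spin 0.02 t 9.4 F [-0.4 -0.9 -2.4] open 0.0434 ff 40.0 tilt [ 0.004  0.    -1.   ]
0 base bbox [178.7 199. ] [197.3 210.5] capbot (np.int64(174), np.int64(195), np.int64(159), np.int64(184))
15 base bbox [183.4 190.2] [201.4 204.5] capbot (np.int64(173), np.int64(196), np.int64(158), np.int64(184))
25 base bbox [186.2 183.8] [203.8 199.4] capbot (np.int64(173), np.int64(197), np.int64(158), np.int64(184))
30 base bbox [187.5 180.4] [204.9 196.6] capbot (np.int64(173), np.int64(197), np.int64(158), np.int64(183))
35 base bbox [188.6 176.9] [205.9 193.6] capbot (np.int64(173), np.int64(197), np.int64(158), np.int64(183))
```

View pics/p3.png

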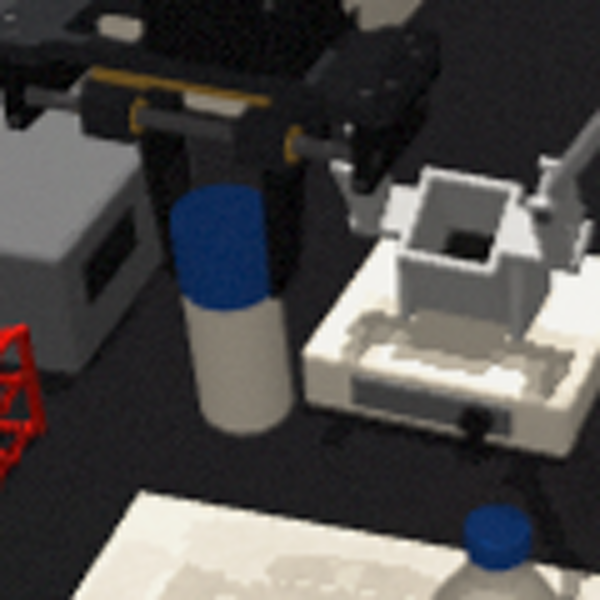

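The top lean is only about 6°, because the base lost contact and the jar slid. I'll repeat the tip without lifting, keeping the base lightly pressed, further from the purple decoys.

>>> {"method": "drive_tool", "body": {
  "commands": [
    {"dp":[-0.04,0,0],"spin":0},
    {"dp":[-0.08,0,0.02],"spin":0},
    {"dp":[-0.08,0,0.06],"spin":0},
    {"dp":[-0.08,0,0.1],"spin":0},
    {"dp":[-0.08,0,0.13],"spin":0},
    {"dp":[-0.08,0,0.145],"spin":0},
    {"dp":[-0.08,0,0.15],"spin":0},
    {"dp":[-0.08,0,0.15],"spin":0}
  ]
}}

```text
clock: 10.25
tcp_pos: [0.6008, 0.0282, 0.093]
orientation: [-0.001, 0.728, 0.685, -0.002]
force: [-4.2, -0.3, 8.7]
opening: 0.0436
finger_force: 40.0
```

>>> {"method": "drive_tool", "body": {
  "commands": [
    {"dp":[0,0,0.001],"spin":0},
    {"dp":[0,0,0.0015],"spin":0}
  ],
  "squeeze": 4
}}

```text
clock: 10.45
tcp_pos: [0.6014, 0.0283, 0.0914]
orientation: [-0.001, 0.728, 0.685, -0.001]
force: [-2.4, -0.5, 6.4]
opening: 0.044
finger_force: 4.0
```

>>> {"method": "drive_tool", "body": {
  "commands": [
    {"dp":[0.006,0,0],"spin":0},
    {"dp":[0.012,0,0],"spin":0},
    {"dp":[0.0175,0,0],"spin":0},
    {"dp":[0.023,0,0.0005],"spin":0}
  ]
}}

```text
clock: 10.85
tcp_pos: [0.6035, 0.0519, 0.0914]
orientation: [-0.0, 0.728, 0.685, -0.0]
force: [-0.4, -1.1, -0.4]
opening: 0.0439
finger_force: 4.0
```

>>> {"method": "drive_tool", "body": {
  "commands": [
    {"dp":[0.005,0,0.003],"spin":0},
    {"dp":[0.01,0,0.0045],"spin":0},
    {"dp":[0.015,0,0.006],"spin":0},
    {"dp":[0.02,0,0.0075],"spin":0},
    {"dp":[0.0245,0,0.009],"spin":0},
    {"dp":[0.0245,0,0.009],"spin":0}
  ]
}}

```text
clock: 11.45
tcp_pos: [0.6051, 0.0764, 0.0829]
orientation: [-0.0, 0.728, 0.686, -0.0]
force: [-1.8, 0.9, 2.2]
opening: 0.0438
finger_force: 4.0
```

```bash
cat > base.py <<'E'
from tilt import *
# fit jar tilt and h from white-body lower edge: prints predicted base row/cols
def pred(g,hs=(.09,.1,.11),ths=(0,10,20,30,40),d=.005):
    for h in hs:
        o=[]
        for th in ths:
            t=np.radians(th); f=np.array([.061,.998,0]); ax=np.sin(t)*f+np.array([0,0,np.cos(t)]); sd=np.array([.998,-.061,0]); ex=np.cross(sd,ax); a=np.linspace(0,6.28,60)
            c=g+f*d-ax*h; p=proj('side',c+.022*(np.cos(a)[:,None]*sd+np.sin(a)[:,None]*ex)); o.append((th,*p.min(0).round(1),*p.max(0).round(1)))
        print(h,[[float(z) for z in x] for x in o])
E
python3 - <<'E'
from base import *
s=r.get_state(); g=s['tcp_pos']+[0,0,.002]; go(); pred(g)
im=cams.get_image('side'); u,v=[int(x) for x in proj('side',g)[0]]; print(u,v)
# columns profile of brightness/hue along jar: save only
np.save('im.npy',im)
y=im[v:v+60,u-15:u+35].astype(int); 
for k in range(0,60,3): print(v+k,' '.join(f'{a.sum()//30:2d}' for a in y[k,::2]))
E
```

```text
tcp [0.6051 0.0764 0.0829] yaw -3.43 spin 0.05 t 11.45 F [-1.8  0.9  2.2] open 0.0438 ff 4.0 tilt [-0.  0. -1.]
0.09 [[0.0, 189.6, 236.3, 206.0, 247.8], [10.0, 192.0, 231.4, 208.1, 244.4], [20.0, 194.3, 226.1, 210.1, 240.2], [30.0, 196.3, 220.5, 211.8, 235.6], [40.0, 198.1, 214.9, 213.3, 230.4]]
0.1 [[0.0, 189.9, 238.9, 206.2, 250.5], [10.0, 192.6, 233.5, 208.5, 246.5], [20.0, 195.0, 227.8, 210.7, 241.9], [30.0, 197.2, 221.7, 212.6, 236.6], [40.0, 199.2, 215.5, 214.3, 231.0]]
0.11 [[0.0, 190.2, 241.5, 206.4, 253.1], [10.0, 193.1, 235.7, 208.9, 248.6], [20.0, 195.8, 229.4, 211.3, 243.5], [30.0, 198.1, 222.9, 213.4, 237.7], [40.0, 200.2, 216.2, 215.2, 231.5]]
196 215
215  3  3  2  5  4  5  5  5  5  5  4  2  1  1  2  3  3  3  3  3  3  3  2  3  3
218  3  3  2  3  5  5  5  5  5  4  4  2  1  1  7  3  3  3  2  3  3  3  3  3  3
221 21 18 12  6  3  3  4  4  4  4  4  3  1  2 11  9  3  2  2  3  3  3  3  3  3
224 23 23 22 22 22 22 11  4  4  5 10 10  1 10 11 11  4  2  3  3  3  3  3  3  3
227 19 20 20 22 22 22 22 17 10 11 11 11 11 11 10 11 17 17 13  7  3  2  2  3  2
230 20 20 20 20 20 19 19 19 11 
[... 453 characters left out ...]
12 12 12 12 12 12 12 12 10 10 11 11 11 11 11 11 11 10 10 11 11 12 14
251 12 12 12 12 12 12 12 12 12  8 12 12 11 11 11 10 11 11 11 11 11 11 12 11 12
254  7  9 12 12 12 12 12 11  5  5 10 12 12 11 10 10 11 12 10 10 11 10 10 11 11
257  8  5  5  5  6  5  5  5  5  5  8 13 12 13 13 13 12 12 13 12 12 12 10 10 11
260 12  5  5  5  5  5  5  5  5  4 10 16 16 15 15 15 15 16 15 15 13 12 11 10 11
263 13  9  9  7  5  6  5  5  5  4  8 16 16 16 16 16 16 16 16 15 16 16 12 10 11
266 10 10 11 10 10  5  5  5  5  5  4 16 16 16 16 16 16 16 16 16 16 16 12 10 11
269 10 11 11 11  9  5  5  5  5  5  4 15 16 16 16 16 16 16 16 15 16 16 14 11 11
272 11 10 11  7  4  5  5  5  5  5  4 15 16 16 16 16 16 16 16 16 16 16 16 12 11
```

>>> {"method": "drive_tool", "body": {
  "commands": [
    {"dp":[0,0,0],"spin":0},
    {"dp":[0,0,0],"spin":0},
    {"dp":[0,0,-0.02],"spin":0},
    {"dp":[-0.02,0,-0.06],"spin":0},
    {"dp":[-0.04,0,-0.1],"spin":0},
    {"dp":[-0.06,0,-0.14],"spin":0},
    {"dp":[-0.06,0,-0.17],"spin":0},
    {"dp":[-0.06,0,-0.17],"spin":0}
  ],
  "squeeze": 40
}}

```text
clock: 12.3
tcp_pos: [0.6028, 0.0149, 0.2573]
orientation: [0.003, 0.729, 0.685, 0.002]
force: [-0.1, 0.3, -2.0]
opening: 0.0436
finger_force: 40.0
```

```bash
python3 - <<'E'
from base import *
s=r.get_state(); g=s['tcp_pos']+[0,0,.002]; go(); pred(g,ths=(20,25,30,35))
print(bbox(capsil('side',g,np.radians(30),.095)[0]))
im=cams.get_image('side'); np.save('im.npy',im)
c=im[100:220,155:275]; cv2.imwrite('pics/p4.png',cv2.resize(c[:,:,::-1],None,fx=5,fy=5,interpolation=cv2.INTER_CUBIC))
E
```

```text
tcp [0.6028 0.0149 0.2573] yaw -3.53 spin -0.05 t 12.3 F [-0.1  0.3 -2. ] open 0.0436 ff 40.0 tilt [ 0.007 -0.001 -1.   ]
0.09 [[20.0, 198.8, 161.8, 215.5, 175.2], [25.0, 199.8, 159.0, 216.4, 173.1], [30.0, 200.9, 156.1, 217.3, 170.9], [35.0, 201.8, 153.2, 218.1, 168.5]]
0.1 [[20.0, 199.5, 164.1, 216.1, 177.5], [25.0, 200.7, 161.1, 217.1, 175.2], [30.0, 201.8, 158.0, 218.1, 172.7], [35.0, 202.8, 154.8, 219.0, 170.0]]
0.11 [[20.0, 200.2, 166.4, 216.7, 179.7], [25.0, 201.5, 163.2, 217.8, 177.2], [30.0, 202.7, 159.8, 218.9, 174.4], [35.0, 203.8, 156.4, 219.8, 171.5]]
(np.int64(189), np.int64(211), np.int64(133), np.int64(157))
```

View pics/p4.png

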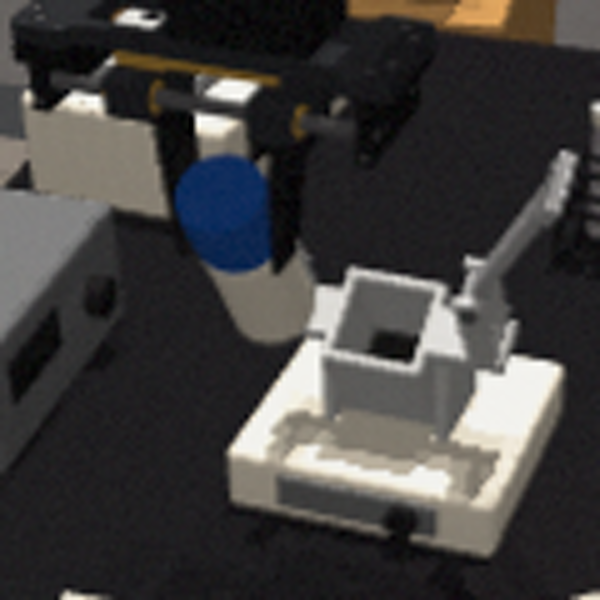

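```bash
python3 - <<'E'
from base import *
s=r.get_state(); g=s['tcp_pos']+[0,0,.002]
def ft(p):
    th,h,d=p; f=np.array([.061,.998,0]); ax=np.sin(th)*f+np.array([0,0,np.cos(th)]); sd=np.array([.998,-.061,0]); ex=np.cross(sd,ax); a=np.linspace(0,6.28,90)
    ring=lambda z: proj('side',g+f*d+ax*(z-h)+.022*(np.cos(a)[:,None]*sd+np.sin(a)[:,None]*ex))
    B,C0,C1=ring(0),ring(.076),ring(.115)
    return np.array([B[:,1].max(),B[:,0].max(),C1[:,1].min(),C0[:,1].max(),C1[:,0].min()])
obs=np.array([168.6,218.8,131,154.4,190.2])
for d in(None,.005,0):
    f=least_squares(lambda p: np.r_[ft(p if d is None else [p[0],p[1],d])-obs, 100*(p[2]-.003)],[.5,.1,.003])
    print(d,np.degrees(f.x[0]).round(1),f.x[1:].round(4),f.fun.round(1))
E
```

```text
None 32.1 [ 0.0863 -0.0037] [-0.   0.  -0.3  0.5 -0.2 -0.7]
0.005 33.9 [0.0819 0.003 ] [ 0.2 -1.3  0.5  1.5 -2.4  0. ]
0 32.9 [0.0844 0.003 ] [ 0.  -0.5  0.   0.9 -1.1  0. ]
```

The jar now leans about 32°, but the pads have slid down to about 86 mm above its base. That is too low: the fingers and gripper body would foul the pocket rim and the raised arm. I'll set the jar upright again, then regrip higher and further back.

>>> {"method": "drive_tool", "body": {
  "commands": [
    {"dp":[0.03,0,0],"spin":0},
    {"dp":[0.06,0,0.04],"spin":0},
    {"dp":[0.06,0,0.08],"spin":0},
    {"dp":[0.06,0,0.12],"spin":0},
    {"dp":[0.06,0,0.15],"spin":0},
    {"dp":[0.06,0,0.165],"spin":0},
    {"dp":[0.06,0,0.171],"spin":0},
    {"dp":[0.06,0,0.171],"spin":0}
  ]
}}

```text
clock: 13.15
tcp_pos: [0.6038, 0.0765, 0.081]
orientation: [-0.001, 0.728, 0.686, -0.001]
force: [-2.6, 0.9, 6.3]
opening: 0.0433
finger_force: 40.0
```

>>> {"method": "drive_tool", "body": {
  "commands": [
    {"dp":[0,0,0],"spin":0},
    {"dp":[-0.009,0,-0.0015],"spin":0},
    {"dp":[-0.018,0,-0.0025],"spin":0},
    {"dp":[-0.026,0,-0.003],"spin":0},
    {"dp":[-0.034,0,-0.003],"spin":0},
    {"dp":[-0.042,0,-0.0015],"spin":0},
    {"dp":[-0.049,0,0],"spin":0},
    {"dp":[-0.052,0,0.002],"spin":0}
  ],
  "squeeze": 4
}}

```text
clock: 13.95
tcp_pos: [0.6022, 0.0231, 0.0804]
orientation: [0.0, 0.728, 0.685, 0.0]
force: [-1.2, 1.4, 5.8]
opening: 0.0439
finger_force: 4.0
```

```bash
python3 - <<'E'
from base import *
s=r.get_state(); g=s['tcp_pos']+[0,0,.002]; go(); 
print([bbox(capsil('side',g,np.radians(t),.086,-.004)[0]) for t in(-10,0,10,20)])
im,m=capmask('side'); c=cv2.connectedComponentsWithStats(m)[2]; print([x.tolist() for x in c[1:] if x[4]>25])
c=im[180:280,150:270]; cv2.imwrite('pics/p5.png',cv2.resize(c[:,:,::-1],None,fx=5,fy=5,interpolation=cv2.INTER_CUBIC))
E
```

```text
tcp [0.6022 0.0231 0.0804] yaw -3.5 spin -0.02 t 13.95 F [-1.2  1.4  5.8] open 0.0439 ff 4.0 tilt [ 0.001  0.    -1.   ]
[(np.int64(197), np.int64(213), np.int64(190), np.int64(210)), (np.int64(196), np.int64(213), np.int64(190), np.int64(211)), (np.int64(195), np.int64(213), np.int64(190), np.int64(212)), (np.int64(195), np.int64(214), np.int64(190), np.int64(212))]
[[452, 0, 60, 151, 6065], [195, 191, 17, 21, 289], [233, 221, 14, 13, 151], [177, 263, 14, 16, 176]]
```

View pics/p5.png

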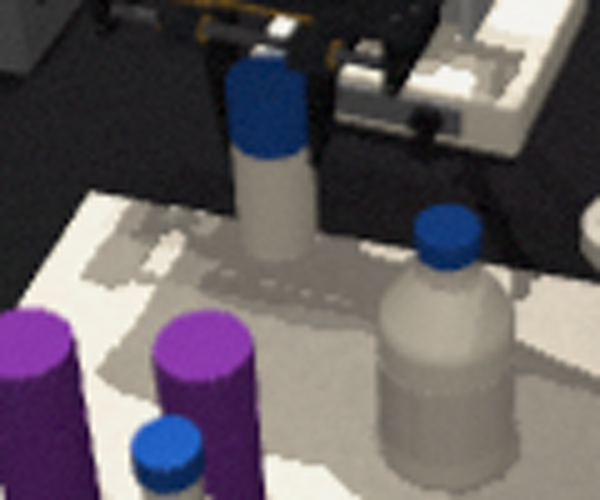

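```bash
python3 - <<'E'
from base import *
g=r.get_state()['tcp_pos']+[0,0,.002]
def ft(p,n='side'):
    th,h,d=p; f=np.array([.061,.998,0]); ax=np.sin(th)*f+np.array([0,0,np.cos(th)]); sd=np.array([.998,-.061,0]); ex=np.cross(sd,ax); a=np.linspace(0,6.28,90)
    ring=lambda z: proj(n,g+f*d+ax*(z-h)+.022*(np.cos(a)[:,None]*sd+np.sin(a)[:,None]*ex))
    B,C0,C1=ring(0),ring(.076),ring(.115)
    return np.array([B[:,1].max(),B[:,0].max(),C1[:,1].min(),C0[:,1].max(),C1[:,0].min()])
obs=np.array([232.4,213.2,191,211.6,195.2])
f=least_squares(lambda p: np.r_[ft(p)-obs, 100*(p[2])],[.1,.085,.0])
print(np.degrees(f.x[0]).round(1),f.x[1:].round(4),f.fun.round(1))
E
```

```text
0.4 [0.0842 0.0016] [ 0.5  0.5 -0.8  0.4 -0.1  0.2]
```

>>> {"method": "drive_tool", "body": {
  "commands": [
    {"dp":[0,0,0],"spin":0},
    {"dp":[0,0,0],"spin":0},
    {"dp":[0,0,0],"spin":0},
    {"dp":[-0.002,0,-0.01],"spin":0},
    {"dp":[-0.004,0,-0.02],"spin":0},
    {"dp":[-0.004,0,-0.0265],"spin":0},
    {"dp":[-0.004,0,-0.0265],"spin":0}
  ],
  "grip": -0.3
}}

```text
clock: 14.7
tcp_pos: [0.6024, 0.0198, 0.1082]
orientation: [0.001, 0.728, 0.685, 0.001]
force: [-0.2, -0.6, -0.5]
opening: 0.0619
finger_force: 0.0
```

```bash
python3 - <<'E'
from base import *
go()
im,m=capmask('side'); c=cv2.connectedComponentsWithStats(m)[2]; print([x.tolist() for x in c[1:] if x[4]>25][1])
for y in(.015,.02,.025,.03): print(y,bbox(capsil('side',np.array([.602,y,.1]),0,.1,0)[0]))
E
```

```text
tcp [0.6024 0.0198 0.1082] yaw -3.46 spin 0.02 t 14.7 F [-0.2 -0.6 -0.5] open 0.0619 ff 0.0 tilt [ 0.002 -0.    -1.   ]
[451, 73, 14, 31, 67]
0.015 (np.int64(196), np.int64(214), np.int64(188), np.int64(209))
0.02 (np.int64(196), np.int64(213), np.int64(189), np.int64(210))
0.025 (np.int64(195), np.int64(213), np.int64(190), np.int64(211))
0.03 (np.int64(194), np.int64(212), np.int64(191), np.int64(213))
```

>>> {"method": "drive_tool", "body": {
  "commands": [
    {"dp":[-0.0015,0,0.0015],"spin":0},
    {"dp":[-0.0015,0,0.0015],"spin":0},
    {"dp":[-0.0015,0,0.0015],"spin":0},
    {"dp":[-0.0015,0,0.0015],"spin":0},
    {"dp":[-0.0015,0,0.0035],"spin":0},
    {"dp":[-0.0015,0,0.0035],"spin":0}
  ],
  "grip": 1,
  "squeeze": 4
}}

```text
clock: 15.35
tcp_pos: [0.6019, 0.0184, 0.1033]
orientation: [0.0, 0.728, 0.685, 0.0]
force: [-0.7, -0.4, 1.5]
opening: 0.0434
finger_force: 4.0
```

>>> {"method": "drive_tool", "body": {
  "commands": [
    {"dp":[0.0046,0,-0.0008],"spin":0},
    {"dp":[0.0093,0,-0.0015],"spin":0},
    {"dp":[0.014,0,-0.0019],"spin":0},
    {"dp":[0.0187,0,-0.0021],"spin":0},
    {"dp":[0.0235,0,-0.002],"spin":0},
    {"dp":[0.0282,0,-0.002],"spin":0},
    {"dp":[0.033,0,-0.0015],"spin":0},
    {"dp":[0.0376,0,-0.001],"spin":0}
  ]
}}

```text
clock: 16.15
tcp_pos: [0.6039, 0.0564, 0.1041]
orientation: [-0.0, 0.728, 0.685, -0.0]
force: [-0.3, -0.1, -0.8]
opening: 0.0434
finger_force: 4.0
```

>>> {"method": "drive_tool", "body": {
  "commands": [
    {"dp":[0.0046,0,0.0008],"spin":0},
    {"dp":[0.0093,0,0.0018],"spin":0},
    {"dp":[0.014,0,0.003],"spin":0},
    {"dp":[0.0184,0,0.0044],"spin":0},
    {"dp":[0.022,0,0.0058],"spin":0},
    {"dp":[0.022,0,0.0058],"spin":0}
  ]
}}

```text
clock: 16.75
tcp_pos: [0.6053, 0.0784, 0.0982]
orientation: [-0.0, 0.728, 0.686, -0.0]
force: [0.3, -0.1, -1.3]
opening: 0.0434
finger_force: 4.0
```

>>> {"method": "drive_tool", "body": {
  "commands": [
    {"dp":[0,0,0],"spin":0},
    {"dp":[0,0,0],"spin":0},
    {"dp":[0,0,-0.02],"spin":0},
    {"dp":[-0.015,0,-0.06],"spin":0},
    {"dp":[-0.03,0,-0.1],"spin":0},
    {"dp":[-0.03,0,-0.13],"spin":0},
    {"dp":[-0.03,0,-0.15],"spin":0},
    {"dp":[-0.03,0,-0.15],"spin":0}
  ],
  "squeeze": 40
}}

```text
clock: 17.55
tcp_pos: [0.6043, 0.0477, 0.2512]
orientation: [0.002, 0.728, 0.685, 0.002]
force: [-0.4, 0.0, -2.4]
opening: 0.0414
finger_force: 40.0
```

```bash
cat > meas.py <<'E'
from base import *
def model(p,g,n='side'):
    th,h,d,e=p; f=np.array([.061,.998,0]); sd=np.array([.998,-.061,0]); ax=np.sin(th)*f+np.array([0,0,np.cos(th)]); ex=np.cross(sd,ax); a=np.linspace(0,6.28,90)
    ring=lambda z: proj(n,g+f*d+sd*e+ax*(z-h)+.022*(np.cos(a)[:,None]*sd+np.sin(a)[:,None]*ex))
    return ring(0),ring(.076),ring(.115)
def masks(show=True):
    im,m=capmask('side'); g=r.get_state()['tcp_pos']+[0,0,.002]; u,v=proj('side',g)[0]
    n,lab,st,ce=cv2.connectedComponentsWithStats(m); k=min([i for i in range(1,n) if st[i][4]>60],key=lambda i:np.hypot(*(ce[i]-[u,v]))); cap=lab==k
    print('cap',st[k].tolist(),'expected near',u.round(),v.round())
    x0,y0,w,h,_=st[k]; b=im.astype(int).sum(2)//3
    if show:
        for y in range(y0+h-6,y0+h+28): print(y,' '.join(f'{c:3d}' for c in b[y,x0-2:x0+44:2]), x0-2)
    return im,cap,g
E
python3 - <<'E'
from meas import *
go(); im,cap,g=masks()
E
```

```text
tcp [0.6043 0.0477 0.2512] yaw -3.48 spin -0.01 t 17.55 F [-0.4  0.  -2.4] open 0.0414 ff 40.0 tilt [ 0.005 -0.    -1.   ]
cap [183, 149, 22, 23, 381] expected near 197.0 154.0
166  32  28  29  39  48  47  45  47  46  38  40  42 108 103 102  64  88  92 127 144 217  89  87 181
167  32  31  31  33  39  43  41  42  41  40  41  39 112 102 121  53  49  57 130 103 199  87  88 181
168  30  35  32  33  37  42  37  38  41  40  42  63 112 103 120  81  30  98 230 202 161  88  86 181
169  29  30  27  30  35  42  41  37  41  40  43 102 106 103 114 118  30 207 240 211 148  88  87 181
170  31  30  29  31  30  40  43  43  37  40  73 117 107 104 110 126  47 230 239 222 203 178 131 181
171  32  34  31  29  30  57  48  42  43  72 112 110 105 105 106 118 114 239 240 172 146 187 205 181
172  32  27  33  28  30  38  93  99  97 114 112 107 106 107 104 115 213 240 240 157  96 118 146 181
173  31  29  30  32  31  31  84 103 106 111 109 108 107 108 103 104 212 241 240 158  90  90  96 181
174  32  32  29  31  31  30  53 103 106 107 108 109 109 105 106 103 211 241 240 174  92  90  92 181
175  31  29  32  30  31
[... 1776 characters left out ...]

193  31  31  29  30  31  28  31  32  32  32 119 125 133 134 135 148 197 220 232 236 238 240 233 181
194  31  33  30  28  32  29  32  31  33  29 116 129 126 128 130 124 143 164 192 213 229 234 239 181
195  28  33  31  31  30  29  29  32  31  32 113 127 127 128 127  96 117 127 140 155 172 193 224 181
196  30  26  33  29  29  29  28  32  30  29 114 129 127 128 127  68  76  86 113 132 133 141 173 181
197  31  31  26  30  32  30  32  28  31  27 111 126 127 126 126  64  61  65  73  90 112 126 124 181
198  30  30  32  27  30  30  32  30  29  31 107 125 126 125 126  66  61  60  59  63  72  81  89 181
199  30  30  30  30  30  27  29  31  30  33 105 126 124 125 127  66  61  60  61  59  62  61  64 181
```

```bash
cat >> meas.py <<'E'
def fitjar(obs,g,th0=.5,w=50):
    def F(p):
        B,C0,C1=model(p,g); return np.r_[np.array([B[:,1].max(),B[:,0].max(),C1[:,1].min(),C0[:,1].max(),C1[:,0].min()])-obs, w*(p[2]+.003), 200*p[3]]
    f=least_squares(F,[th0,.1,-.003,0]); print('tilt',np.degrees(f.x[0]).round(1),'h,d,e',f.x[1:].round(4),f.fun.round(1)); return f.x
E
python3 - <<'E'
from meas import *
g=r.get_state()['tcp_pos']+[0,0,.002]
fitjar(np.array([182.5,212.3,148.8,171.8,182.8]),g)
fitjar(np.array([182.5,212.3,148.8,171.8,182.8]),g,w=0)
E
```

```text
tilt 36.0 h,d,e [0.1117 0.0174 0.0037] [ 0.2  0.9 -0.5  0.2 -0.4  1.   0.7]
tilt 36.3 h,d,e [0.1097 0.0191 0.0026] [ 0.2  0.9 -0.4  0.3 -0.6  0.   0.5]
```

```bash
cat > ins.py <<'E'
from meas import *
fr=-A[:,0].copy(); fr[2]=0; fr/=np.linalg.norm(fr)
def tcp_for(e,th,h,d,off=(0,0)):
    """base centre at e above floor on the pocket axis (+off in pocket x,y), jar leaning th(deg)"""
    t=np.radians(th); return W((off[0],off[1],-.065+e))+h*(np.sin(t)*fr+np.array([0,0,np.cos(t)]))-d*fr-np.array([0,0,.002])
E
python3 - <<'E'
from ins import *
print(fr, tcp_for(0,30,.1105,.018))
a=tcp_for(.085,36,.1105,.018); go(a+[0,0,.06],a)
E
```

```text
[0.06066015 0.99815848 0.        ] [ 0.56771863 -0.1232272   0.16130984]
tcp [0.6037 0.0478 0.2491] yaw -3.47 spin 0.0 t 17.6 F [-0.1  0.8 -2.8] open 0.0416 ff 40.0 tilt [ 0.002  0.    -1.   ]
  -> [ 0.5709 -0.0711  0.2886] dp [-0.1207, -0.0254, -0.0396]
  -> [ 0.5709 -0.0711  0.2286] dp [-0.1207, -0.0256, 0.0204]
```

>>> {"method": "drive_tool", "body": {
  "commands": [
    {"dp":[0,0,-0.04],"spin":0},
    {"dp":[-0.03,-0.008,-0.04],"spin":0},
    {"dp":[-0.06,-0.016,-0.04],"spin":0},
    {"dp":[-0.09,-0.0255,-0.04],"spin":0},
    {"dp":[-0.12,-0.0255,-0.04],"spin":0},
    {"dp":[-0.12,-0.0255,-0.01],"spin":0},
    {"dp":[-0.12,-0.0255,0.01],"spin":0},
    {"dp":[-0.12,-0.0255,0.01],"spin":0}
  ]
}}

```text
clock: 18.4
tcp_pos: [0.5693, -0.0702, 0.2344]
orientation: [-0.003, 0.728, 0.685, -0.002]
force: [-0.1, 0.1, -0.9]
opening: 0.0407
finger_force: 39.7
```

```bash
python3 - <<'E'
from ins import *
go(tcp_for(.085,36,.1105,.018))
im,cap,g=masks()
B,C0,C1=model((np.radians(36),.1105,.018,0),g); print('pred base u',B[:,0].min(),B[:,0].max(),'v',B[:,1].min(),B[:,1].max())
print('rim pred',[proj('side',W((x,y,0)))[0].round(1).tolist() for x,y in((.03,.03),(.03,-.03),(-.03,-.03),(-.03,.03))])
print(bbox(cap))
E
```

```text
tcp [ 0.5693 -0.0702  0.2344] yaw -3.49 spin -0.01 t 18.4 F [-0.1  0.1 -0.9] open 0.0407 ff 39.7 tilt [-0.007  0.002 -1.   ]
  -> [ 0.5709 -0.0711  0.2286] dp [-0.0008, 0.0017, 0.0058]
cap [213, 135, 20, 21, 303] expected near 225.0 138.0
150 107 105  91  43  49  51  52  47  42  42  42 104 117  48  32  31  29  28  33  30  28  64  79 211
151 108 108  90  61  41  48  43  39  41  40  40 107 115  70  31  29  31  31  36  89  55  75  82 211
152 164 114  89  49  36  43  38  39  38  37  56 108 111  93  31  30  29  30  60 165 137  84  81 211
153 184 106  90  51  37  39  37  41  40  40  98 105 108 123  36  30  30  29  48 113 110  83  81 211
154 138  93  89  65  35  40  39  39  41  63 113 108 106 119  47  30  31  30  33 128  91  83  68 211
155  95  88  88  82  30  65  41  39  64 108 107 106 104 111  59  31  31  32  31 137  86  81  49 211
156  88  83  85  85  39  71  99  94 111 107 105 107 105 109 186 156  84  33  41 123  84  80  48 211
157  89  86  87  87 178 151 101 103 109 107 105 107 103 106 160 182 180  38  75 112  81  81  58 211
158  89  86  87  84 200 195 109 101 104 105 105 103 105 103 1
[... 2061 characters left out ...]
4 101  88  88  91  91  90  91  89  88  89  87 104  87  88 166 240 240 240 211
180 239 236 225 215 176  98  89  88  88  91  90  89  89  90  88  89 100  88  88 208 240 239 240 211
181 237 235 216 215 175 100  97  96  90  90  90  88  90  89  89  88 103  86  86 223 240 241 240 211
182 237 177 148 203 177 100 110 114 109 100  90  91  87  91  88  88 103  85 111 237 240 240 240 211
183 199 127 120 141 129 103 134 119 117 116 113 106  95  90  88  91 102  86 195 240 240 240 240 211
pred base u 223.4290781221227 238.55131931123685 v 150.9691007832894 165.19188969659422
rim pred [[225.3, 152.9], [244.6, 156.4], [239.0, 174.3], [219.3, 170.6]]
(np.int64(213), np.int64(232), np.int64(135), np.int64(155))
```

```bash
python3 - <<'E'
from ins import *
go(*[tcp_for(e,t,.1105,.0185) for e,t in((.065,36),(.045,36),(.03,34.5),(.02,33),(.01,31.5),(0.002,30))])
E
```

```text
tcp [ 0.5701 -0.0702  0.2363] yaw -3.46 spin 0.02 t 18.45 F [ 0.1 -0.1 -1.1] open 0.0408 ff 39.7 tilt [-0.004  0.001 -1.   ]
  -> [ 0.5702 -0.0816  0.2113] dp [-0.0114, 0.0009, 0.025]
  -> [ 0.5696 -0.0916  0.194 ] dp [-0.0215, 0.001, 0.0423]
  -> [ 0.569  -0.1014  0.1827] dp [-0.0313, 0.0011, 0.0536]
  -> [ 0.5686 -0.1088  0.1756] dp [-0.0387, 0.0011, 0.0607]
  -> [ 0.5681 -0.1163  0.1685] dp [-0.0462, 0.0011, 0.0678]
  -> [ 0.5677 -0.1227  0.163 ] dp [-0.0527, 0.0011, 0.0732]
```

>>> {"method": "drive_tool", "body": {
  "commands": [
    {"dp":[-0.006,0.001,0.013],"spin":0},
    {"dp":[-0.0115,0.001,0.026],"spin":0},
    {"dp":[-0.015,0.001,0.032],"spin":0},
    {"dp":[-0.018,0.001,0.038],"spin":0},
    {"dp":[-0.0215,0.001,0.044],"spin":0}
  ],
  "squeeze": 30
}}

```text
clock: 18.95
tcp_pos: [0.5706, -0.0921, 0.1941]
orientation: [0.0, 0.728, 0.685, 0.0]
force: [0.5, -0.3, -1.5]
opening: 0.0408
finger_force: 29.8
```

```bash
python3 - <<'E'
from ins import *
go(*[tcp_for(e,t,.1105,.0185) for e,t in((.045,36),(.03,34.5),(.02,33),(.01,31.5),(0.002,30))])
im,cap,g=masks(False); print(bbox(capsil('side',g,np.radians(36),.1105,.0185)[0]),bbox(capsil('side',g,np.radians(30),.1105,.0185)[0]))
E
```

```text
tcp [ 0.5706 -0.0921  0.1941] yaw -3.46 spin 0.02 t 18.95 F [ 0.5 -0.3 -1.5] open 0.0408 ff 29.8 tilt [ 0.  0. -1.]
  -> [ 0.5696 -0.0916  0.194 ] dp [0.0005, -0.001, 0.0001]
  -> [ 0.569  -0.1014  0.1827] dp [-0.0094, -0.001, 0.0114]
  -> [ 0.5686 -0.1088  0.1756] dp [-0.0168, -0.001, 0.0185]
  -> [ 0.5681 -0.1163  0.1685] dp [-0.0243, -0.001, 0.0256]
  -> [ 0.5677 -0.1227  0.163 ] dp [-0.0308, -0.001, 0.031]
cap [217, 145, 17, 19, 263] expected near 227.0 148.0
(np.int64(217), np.int64(235), np.int64(143), np.int64(164)) (np.int64(217), np.int64(235), np.int64(143), np.int64(165))
```

>>> {"method": "drive_tool", "body": {
  "commands": [
    {"dp":[-0.005,-0.001,0.006],"spin":0},
    {"dp":[-0.0095,-0.001,0.0115],"spin":0},
    {"dp":[-0.013,-0.001,0.015],"spin":0},
    {"dp":[-0.0165,-0.001,0.0185],"spin":0}
  ],
  "squeeze": 20
}}

```text
clock: 19.4
tcp_pos: [0.5686, -0.1085, 0.1757]
orientation: [-0.0, 0.728, 0.685, 0.0]
force: [0.0, 0.6, -1.2]
opening: 0.0413
finger_force: 19.8
```

>>> {"method": "drive_tool", "body": {
  "commands": [
    {"dp":[-0.004,0,0.0035],"spin":0},
    {"dp":[-0.0075,0,0.007],"spin":0},
    {"dp":[-0.011,0,0.01],"spin":0},
    {"dp":[-0.014,0,0.0125],"spin":0},
    {"dp":[-0.014,0,0.0125],"spin":0}
  ],
  "squeeze": 12
}}

```text
clock: 19.9
tcp_pos: [0.5677, -0.1225, 0.1631]
orientation: [-0.0, 0.728, 0.685, -0.0]
force: [0.4, -0.7, -1.4]
opening: 0.0418
finger_force: 11.9
```

```bash
python3 - <<'E'
from ins import *
go(tcp_for(0,30,.1105,.0185))
im,cap,g=masks(False); print(bbox(capsil('side',g,np.radians(36),.1105,.0185)[0]),bbox(capsil('side',g,np.radians(30),.1105,.0185)[0]))
def seat(e,x=0):
    a=np.linspace(0,6.28,60); p=np.vstack([proj('side',np.array([W((x+.022*np.cos(t),.022*np.sin(t),z+e)) for t in a])) for z in(.011,.05)]); return p.min(0).round(1),p.max(0).round(1)
for e in(0,.005,.01,.02): print('seated cap',e,seat(e,.0),seat(e,-.003))
b=im.astype(int).sum(2)//3
E
```

```text
tcp [ 0.5677 -0.1225  0.1631] yaw -3.48 spin 0.0 t 19.9 F [ 0.4 -0.7 -1.4] open 0.0418 ff 11.9 tilt [-0.  0. -1.]
  -> [ 0.5677 -0.1237  0.1613] dp [-0.0012, 0.0001, 0.0018]
cap [221, 149, 17, 19, 255] expected near 231.0 152.0
(np.int64(221), np.int64(239), np.int64(147), np.int64(167)) (np.int64(221), np.int64(239), np.int64(148), np.int64(168))
seated cap 0 (array([221.2, 148.1]), array([238.9, 168.4])) (array([220.9, 149. ]), array([238.6, 169.3]))
seated cap 0.005 (array([220.9, 147.2]), array([238.6, 167.6])) (array([220.5, 148.1]), array([238.3, 168.5]))
seated cap 0.01 (array([220.5, 146.2]), array([238.3, 166.8])) (array([220.2, 147.1]), array([238.1, 167.7]))
seated cap 0.02 (array([219.8, 144.3]), array([237.8, 165.1])) (array([219.5, 145.3]), array([237.5, 166. ]))
```

>>> {"method": "drive_tool", "body": {
  "commands": [
    {"dp":[-0.001,0,0.0017],"spin":0},
    {"dp":[-0.002,0,0.0035],"spin":0},
    {"dp":[-0.002,0,0.0035],"spin":0}
  ],
  "squeeze": 8
}}

```text
clock: 20.25
tcp_pos: [0.5676, -0.1242, 0.1597]
orientation: [-0.0, 0.728, 0.685, 0.0]
force: [-0.3, 0.1, -2.3]
opening: 0.0422
finger_force: 7.9
```

>>> {"method": "drive_tool", "body": {
  "commands": [
    {"dp":[-0.001,0,0.0017],"spin":0},
    {"dp":[-0.002,0,0.0035],"spin":0},
    {"dp":[-0.002,0,0.0035],"spin":0}
  ]
}}

```text
clock: 20.55
tcp_pos: [0.568, -0.126, 0.1571]
orientation: [0.001, 0.728, 0.685, 0.001]
force: [0.2, 2.1, 5.9]
opening: 0.0414
finger_force: 8.0
```

```bash
python3 - <<'E'
from ins import *
go(); im,cap,g=masks(False)
c=cap.sum(1); print([(int(v),int(np.nonzero(cap[v])[0].min()),int(np.nonzero(cap[v])[0].max())) for v in np.nonzero(c)[0]])
f=lambda x,e,n='side': None
b=im.astype(int)
v0=bbox(cap)[3]
for v in range(v0-2,v0+14): print(v,' '.join(f'{x:3d}' for x in (b[v,216:246].sum(1)//3)))
E
```

```text
tcp [ 0.568  -0.126   0.1571] yaw -3.46 spin 0.02 t 20.55 F [0.2 2.1 5.9] open 0.0414 ff 8.0 tilt [ 0.002  0.    -1.   ]
cap [221, 150, 18, 19, 251] expected near 232.0 153.0
[(150, 226, 231), (151, 224, 233), (152, 223, 234), (153, 222, 235), (154, 222, 235), (155, 221, 235), (156, 221, 236), (157, 222, 236), (158, 222, 237), (159, 222, 238), (160, 222, 237), (161, 222, 237), (162, 223, 237), (163, 224, 237), (164, 224, 237), (165, 225, 237), (166, 225, 236), (167, 226, 235), (168, 228, 233)]
166  93 101 101 100 105 107  93  86  67  46  40  40  39  40  41  35  41  38  39  43  36  89 104 107 106 108 109 108 108 108
167 133 129 123 101 106 105  92  84  81  65  44  45  41  37  40  41  43  40  40  42  73 104 108 105 105 107 109 109 108 108
168 215 230 229 186 124  97  89  85  86  83  91  69  45  43  42  40  42  42  74 110 111 107 108 106 109 110 108 105 108 108
169 237 240 239 170 112  95  89  84  84  86  94  99  95  82  63  76  77 110 114 114 111 108 111 107 109 107 109 106 109 109
170 239 240 239 159 106 105 102 102  99  93  91 101 103 108 107 105 105 111 112 109 110 108 107 105  99 1
[... 682 characters left out ...]
  91  90  90  89  90  92  90  90  90  89  88  90  90  86  85  89 102 102  97  88
177 215 214 219 163 112  97  90  88  89  89  91  90  90  90  91  91  90  90  90  89  92  89  90  87  85  88 100 105  97  90
178 226 219 216 159 111  98  89  88  89  91  91  90  90  90  90  91  90  90  91  92  90  89  89  88  87  90 101 103  95  88
179 219 216 214 158 110  99  89  89  88  88  89  91  90  92  90  89  89  90  91  91  90  90  89  88  85  87  99 101  93  87
180 215 215 216 173 117 100  88  89  89  87  90  90  91  90  90  91  88  89  91  91  89  91  91  90  87  88 100 103  94  87
181 217 215 216 176 119  99  86  95  96  94  90  90  91  89  89  90  88  89  90  90  92  90  87  89  90  90 101 103  91  88
```

Contact is 5.9 N and the cap bounding box matches the seated prediction. I'll open slightly and check.

>>> {"method": "drive_tool", "body": {
  "commands": [
    {"dp":[0,0,-0.001],"spin":0},
    {"dp":[0,0,-0.001],"spin":0},
    {"dp":[0,0,-0.001],"spin":0},
    {"dp":[0,0,-0.001],"spin":0},
    {"dp":[0,0,-0.001],"spin":0}
  ],
  "grip": -0.12
}}

```text
clock: 21.1
tcp_pos: [0.5674, -0.1262, 0.1573]
orientation: [-0.0, 0.728, 0.685, -0.0]
force: [0.7, 0.6, -0.0]
opening: 0.0534
finger_force: 0.0
```

```bash
python3 - <<'E'
from ins import *
go(); im,cap,g=masks(False); print(bbox(cap))
E
```

```text
tcp [ 0.5674 -0.1262  0.1573] yaw -3.46 spin 0.02 t 21.1 F [ 0.7  0.6 -0. ] open 0.0534 ff 0.0 tilt [-0.  0. -1.]
cap [221, 151, 17, 19, 245] expected near 232.0 153.0
(np.int64(221), np.int64(237), np.int64(151), np.int64(169))
```

>>> {"method": "drive_tool", "body": {
  "commands": [
    {"dp":[0,0,-0.015],"spin":0},
    {"dp":[0,0,-0.04],"spin":0},
    {"dp":[0,0,-0.08],"spin":0},
    {"dp":[0,0,-0.12],"spin":0},
    {"dp":[0,0,-0.16],"spin":0},
    {"dp":[0,0,-0.185],"spin":0},
    {"dp":[0,0,-0.185],"spin":0}
  ]
}}

```text
clock: 21.85
tcp_pos: [0.5682, -0.1264, 0.3461]
orientation: [0.003, 0.728, 0.685, 0.001]
force: [-0.1, 0.6, 0.1]
opening: 0.0532
finger_force: 0.0
```

```bash
cat > close.py <<'E'
from ins import *
def T(q,l,n=.004,side=False,ext=0):
    c=np.array([0,-.064+l*np.cos(q)-n*np.sin(q),.057+l*np.sin(q)+n*np.cos(q)])
    return W((-.0104,c[1]-.010+ext,c[2]+.006))+[0,0,.017]
E
python3 - <<'E'
from close import *
im,cap,g=masks(False); print(bbox(cap)); print(r.get_state()['joint_pos'].round(2))
def sil(e,x,th=0):
    pts=[]
    for z in(.011+.065,.115):
        for t in np.linspace(0,6.28,60): pts.append(W((x+.022*np.cos(t),.022*np.sin(t),z-.065+e)))
    p=proj('side',np.array(pts)); return p.min(0).round(1),p.max(0).round(1)
for a in((0,0),(0,-.003),(.01,-.003)): print(a,sil(*a))
for n in('side','top'):
    if n=='top': cams.get_image(n)
    for t in('latch_end','jar'): print(n,t,[(np.round(d['xy'],1).tolist(),round(d['score'],2)) for d in spotter.spot_in(t,n)])
for q in(1.9,2.0,2.1): print(q,proj('side',arm(q,.132)).round(1))
up=W((-.01,-.150,.150))+[0,0,.017]; go(up+[0,0,.075],up,yaw=ysp+90)
E
```

```text
cap [221, 151, 17, 19, 241] expected near 231.0 90.0
(np.int64(221), np.int64(237), np.int64(151), np.int64(169))
[-0.33  0.33  1.51  0.    1.29 -0.27]
(0, 0) (array([221.2, 148.1]), array([238.9, 168.4]))
(0, -0.003) (array([220.9, 149. ]), array([238.6, 169.3]))
(0.01, -0.003) (array([220.2, 147.1]), array([238.1, 167.7]))
side latch_end [([340.9, 139.9], 0.74)]
side jar [([160.1, 261.1], 0.88), ([190.7, 257.1], 0.76), ([227.6, 160.8], 0.55)]
top latch_end [([368.1, 285.8], 0.96)]
top jar [([177.1, 153.1], 0.73), ([183.3, 177.4], 0.59)]
1.9 [[261. 135.]]
2.0 [[266.1 136.9]]
2.1 [[270.9 139. ]]
tcp [ 0.5672 -0.1261  0.3411] yaw -3.46 spin -89.98 t 22.15 F [0.9 0.3 0.6] open 0.0534 ff 0.0 tilt [-0.002  0.001 -1.   ]
  -> [ 0.4228 -0.0354  0.3408] dp [0.0819, -0.1497, 0.0007]
  -> [ 0.4228 -0.0354  0.2658] dp [0.0818, -0.1495, 0.0757]
```

>>> {"method": "drive_tool", "body": {
  "commands": [
    {"dp":[0,-0.02,-0.005],"spin":-8},
    {"dp":[0.01,-0.05,-0.005],"spin":-16},
    {"dp":[0.03,-0.08,-0.005],"spin":-24},
    {"dp":[0.05,-0.11,-0.005],"spin":-32},
    {"dp":[0.07,-0.14,-0.005],"spin":-40},
    {"dp":[0.082,-0.15,-0.005],"spin":-48},
    {"dp":[0.082,-0.15,-0.005],"spin":-56},
    {"dp":[0.082,-0.15,-0.005],"spin":-64}
  ],
  "grip": 1
}}

```text
clock: 22.95
tcp_pos: [0.4222, -0.0349, 0.3471]
orientation: [-0.0, 0.251, 0.968, 0.0]
force: [-0.4, 0.3, 0.4]
opening: 0.0008
finger_force: 0.0
```

>>> {"method": "drive_tool", "body": {
  "commands": [
    {"dp":[0,0,0],"spin":-8},
    {"dp":[0,0,0],"spin":-16},
    {"dp":[0,0,0.01],"spin":-24},
    {"dp":[0,0,0.02],"spin":-26},
    {"dp":[0,0,0.02],"spin":-26}
  ]
}}

```text
clock: 23.45
tcp_pos: [0.4221, -0.0352, 0.326]
orientation: [-0.001, 0.03, 1.0, 0.0]
force: [0.3, 0.0, 0.5]
opening: 0.0006
finger_force: 0.0
```

```bash
python3 - <<'E'
from close import *
up=W((-.01,-.150,.150))+[0,0,.017]; go(up,yaw=ysp+90)
E
```

```text
tcp [ 0.4221 -0.0352  0.326 ] yaw 86.56 spin 0.04 t 23.45 F [0.3 0.  0.5] open 0.0006 ff 0.0 tilt [-0.003  0.001 -1.   ]
  -> [ 0.4228 -0.0354  0.2658] dp [-0.0008, -0.0002, 0.0602]
```

>>> {"method": "drive_tool", "body": {
  "commands": [
    {"dp":[0,0,0.03],"spin":0},
    {"dp":[0,0,0.06],"spin":0},
    {"dp":[0,0,0.06],"spin":0}
  ]
}}

```text
clock: 23.75
tcp_pos: [0.4214, -0.035, 0.2651]
orientation: [-0.003, 0.031, 1.0, 0.001]
force: [0.5, -0.0, 0.6]
opening: 0.0005
finger_force: 0.0
```

```bash
python3 - <<'E'
from close import *
go(*[T(q,.118) for q in(1.8,1.57,1.4,1.2,1.0,.8,.6,.45,.3)],yaw=ysp+90)
E
```

```text
tcp [ 0.4214 -0.035   0.2651] yaw 86.46 spin -0.06 t 23.75 F [ 0.5 -0.   0.6] open 0.0005 ff 0.0 tilt [-0.005  0.001 -1.   ]
  -> [ 0.4688 -0.0243  0.289 ] dp [-0.0465, 0.0137, -0.0242]
  -> [ 0.4957 -0.0239  0.2925] dp [-0.0733, 0.0157, -0.0278]
  -> [ 0.5157 -0.0257  0.2916] dp [-0.0933, 0.0152, -0.027]
  -> [ 0.5384 -0.0298  0.2868] dp [-0.1163, 0.0124, -0.0223]
  -> [ 0.5594 -0.0361  0.2781] dp [-0.1377, 0.0075, -0.0138]
  -> [ 0.5779 -0.0442  0.266 ] dp [-0.1567, 0.0005, -0.0018]
  -> [ 0.5931 -0.0539  0.2508] dp [-0.1726, -0.0083, 0.0133]
  -> [ 0.602  -0.062   0.2378] dp [-0.182, -0.0158, 0.0262]
  -> [ 0.6085 -0.0705  0.2238] dp [-0.1892, -0.0239, 0.0402]
```

>>> {"method": "drive_tool", "body": {
  "commands": [
    {"dp":[-0.02,0.005,-0.008],"spin":0},
    {"dp":[-0.045,0.0125,-0.02],"spin":0},
    {"dp":[-0.073,0.0155,-0.026],"spin":0},
    {"dp":[-0.093,0.015,-0.026],"spin":0},
    {"dp":[-0.105,0.0135,-0.024],"spin":0},
    {"dp":[-0.116,0.012,-0.021],"spin":0},
    {"dp":[-0.127,0.01,-0.017],"spin":0},
    {"dp":[-0.1375,0.0075,-0.0125],"spin":0}
  ]
}}

```text
clock: 24.55
tcp_pos: [0.5609, -0.0364, 0.2798]
orientation: [0.0, 0.03, 1.0, 0.0]
force: [-0.8, -0.6, 1.5]
opening: 0.0007
finger_force: 0.3
```

```bash
python3 - <<'E'
from close import *
go(*[T(q,.118) for q in(1.0,.9,.8,.7,.6,.5,.4,.3)],yaw=ysp+90)
im=cams.get_image('side')
for q in(.9,1.,1.1,1.2,1.5): print(q,proj('side',arm(q,.14)).round(1),proj('side',arm(q,.10)).round(1))
print([(np.round(d['xy'],1).tolist(),round(d['score'],2)) for d in spotter.spot_in('latch','side')])
E
```

```text
tcp [ 0.5609 -0.0364  0.2798] yaw 86.53 spin 0.01 t 24.55 F [-0.8 -0.6  1.5] open 0.0007 ff 0.3 tilt [ 0.  0. -1.]
  -> [ 0.5594 -0.0361  0.2781] dp [0.0015, 0.0002, 0.0017]
  -> [ 0.569  -0.0399  0.2725] dp [-0.0083, -0.0031, 0.0074]
  -> [ 0.5779 -0.0442  0.266 ] dp [-0.0174, -0.0068, 0.0139]
  -> [ 0.5859 -0.0489  0.2587] dp [-0.0258, -0.011, 0.0211]
  -> [ 0.5931 -0.0539  0.2508] dp [-0.0332, -0.0156, 0.029]
  -> [ 0.5993 -0.0592  0.2423] dp [-0.0397, -0.0205, 0.0375]
  -> [ 0.6045 -0.0648  0.2333] dp [-0.0452, -0.0257, 0.0466]
  -> [ 0.6085 -0.0705  0.2238] dp [-0.0496, -0.0312, 0.0561]
0.9 [[212.  130.2]] [[223.7 138.5]]
1.0 [[215.6 129. ]] [[226.3 137.8]]
1.1 [[219.6 128.2]] [[229.1 137.2]]
1.2 [[224.  127.7]] [[232.2 136.9]]
1.5 [[239.3 128.1]] [[242.8 137.4]]
[([235.2, 147.3], 0.73), ([341.1, 139.5], 0.64)]
```

Contact force is about 1.7 N, so the arm is following. I'll continue down to about 0.3 rad.

>>> {"method": "drive_tool", "body": {
  "commands": [
    {"dp":[-0.008,-0.003,0.0074],"spin":0},
    {"dp":[-0.0174,-0.0068,0.0139],"spin":0},
    {"dp":[-0.0258,-0.011,0.021],"spin":0},
    {"dp":[-0.0332,-0.0156,0.029],"spin":0},
    {"dp":[-0.0397,-0.0205,0.0375],"spin":0},
    {"dp":[-0.0452,-0.0257,0.0466],"spin":0},
    {"dp":[-0.0496,-0.0312,0.056],"spin":0},
    {"dp":[-0.0496,-0.0312,0.056],"spin":0}
  ]
}}

```text
clock: 25.45
tcp_pos: [0.6079, -0.0709, 0.2222]
orientation: [-0.001, 0.03, 1.0, 0.0]
force: [-0.1, -0.5, -0.6]
opening: 0.0004
finger_force: 0.0
```

```bash
python3 - <<'E'
from close import *
# final press: tip centre l=.136, contact at tab
def F(q,l=.136): return T(q,l,ext=.010)
u=F(.35)+[0,0,.012]
go(u,*[F(q) for q in(.3,.2,.1,.0,-.03)],yaw=ysp+90)
cams.get_image('side')
for q in(0,.1,.2,.3,.4): print(q,proj('side',arm(q,.14)).round(1))
print([(np.round(d['xy'],1).tolist(),round(d['score'],2)) for d in spotter.spot_in('latch_end','side')])
E
```

```text
tcp [ 0.6079 -0.0709  0.2222] yaw 86.51 spin -0.02 t 25.45 F [-0.1 -0.5 -0.6] open 0.0004 ff 0.0 tilt [-0.002  0.    -1.   ]
  -> [ 0.6337 -0.0662  0.2459] dp [-0.0254, 0.0063, -0.0238]
  -> [ 0.6358 -0.0695  0.2284] dp [-0.0278, 0.0031, -0.0063]
  -> [ 0.6392 -0.0763  0.2171] dp [-0.0316, -0.0034, 0.005]
  -> [ 0.6412 -0.0831  0.2055] dp [-0.0341, -0.0101, 0.0166]
  -> [ 0.6419 -0.0899  0.1937] dp [-0.0352, -0.0169, 0.0283]
  -> [ 0.6418 -0.0919  0.1902] dp [-0.0352, -0.0189, 0.0319]
0 [[203.1 149.1]]
0.1 [[202.1 146.5]]
0.2 [[201.6 144. ]]
0.3 [[201.5 141.6]]
0.4 [[202.  139.3]]
[([340.2, 139.0], 0.87), ([226.9, 151.1], 0.61)]
```

>>> {"method": "drive_tool", "body": {
  "commands": [
    {"dp":[0,0.006,-0.024],"spin":0},
    {"dp":[-0.0255,0.006,-0.024],"spin":0},
    {"dp":[-0.0265,0.0045,-0.015],"spin":0},
    {"dp":[-0.028,0.003,-0.006],"spin":0},
    {"dp":[-0.03,0,0],"spin":0},
    {"dp":[-0.0316,-0.0034,0.005],"spin":0}
  ]
}}

```text
clock: 26.15
tcp_pos: [0.6388, -0.0756, 0.218]
orientation: [-0.001, 0.03, 1.0, 0.0]
force: [-0.6, 1.4, -0.0]
opening: 0.0002
finger_force: 0.2
```

>>> {"method": "drive_tool", "body": {
  "commands": [
    {"dp":[-0.001,-0.0034,0.006],"spin":0},
    {"dp":[-0.0025,-0.0067,0.0115],"spin":0},
    {"dp":[-0.003,-0.01,0.0175],"spin":0}
  ]
}}

```text
clock: 26.45
tcp_pos: [0.6418, -0.0861, 0.201]
orientation: [0.0, 0.03, 1.0, 0.0]
force: [0.6, -0.6, 1.1]
opening: 0.0005
finger_force: 0.2
```

```bash
python3 - <<'E'
from close import *
F=lambda q,l=.136: T(q,l,ext=.010)
go(F(0),F(-.03),yaw=ysp+90)
E
```

```text
tcp [ 0.6418 -0.0861  0.201 ] yaw 86.54 spin 0.01 t 26.45 F [ 0.6 -0.6  1.1] open 0.0005 ff 0.2 tilt [ 0.  0. -1.]
  -> [ 0.6419 -0.0899  0.1937] dp [-0.0003, -0.0038, 0.0073]
  -> [ 0.6418 -0.0919  0.1902] dp [-0.0004, -0.0058, 0.0108]
```

>>> {"method": "drive_tool", "body": {
  "commands": [
    {"dp":[0,-0.002,0.0035],"spin":0},
    {"dp":[0,-0.004,0.007],"spin":0},
    {"dp":[0,-0.005,0.009],"spin":0}
  ]
}}

```text
clock: 26.75
tcp_pos: [0.6414, -0.0909, 0.1922]
orientation: [-0.0, 0.03, 1.0, 0.0]
force: [-0.0, 0.6, 0.1]
opening: 0.0003
finger_force: 0.2
```

>>> {"method": "drive_tool", "body": {
  "commands": [
    {"dp":[0,-0.001,0.0018],"spin":0},
    {"dp":[0,-0.002,0.0036],"spin":0},
    {"dp":[0,-0.002,0.0036],"spin":0}
  ]
}}

```text
clock: 27.05
tcp_pos: [0.6415, -0.0921, 0.1898]
orientation: [0.001, 0.03, 1.0, 0.0]
force: [-1.3, 5.0, 7.4]
opening: 0.0007
finger_force: 3.8
```

>>> {"method": "drive_tool", "body": {
  "commands": [
    {"dp":[0,-0.0008,0.0015],"spin":0},
    {"dp":[0,-0.0008,0.0015],"spin":0},
    {"dp":[0,0.005,-0.02],"spin":0},
    {"dp":[0,0.005,-0.06],"spin":0},
    {"dp":[0,0.02,-0.1],"spin":0},
    {"dp":[0,0.06,-0.12],"spin":0},
    {"dp":[0,0.1,-0.12],"spin":0},
    {"dp":[0,0.14,-0.12],"spin":0}
  ]
}}

```text
clock: 27.85
tcp_pos: [0.6497, 0.0484, 0.3099]
orientation: [0.001, 0.03, 1.0, 0.0]
force: [0.4, -0.7, -0.4]
opening: 0.0003
finger_force: 0.0
```

```bash
python3 - <<'E'
from close import *
go()
for n in('side','top'):
    im=cams.get_image(n)
    for t in('latch','latch_end'): print(n,t,[(np.round(d['xy'],1).tolist(),round(d['score'],2), bbox(d['region'])) for d in spotter.regions_of(t,n)])
    for q in(0,.1,.2): print(q,proj(n,arm(q,.132,.004)).round(1),proj(n,arm(q,.07,.004)).round(1),[proj(n,arm(q,.14,.004,x))[0].round(1).tolist() for x in(-.017,.017)])
    if n=='side':
        b=im.astype(int).sum(2)//3
        for v in range(136,172): print(v,' '.join(f'{x:3d}' for x in b[v,198:258:2]))
E
```

```text
tcp [0.6497 0.0484 0.3099] yaw 86.51 spin 89.99 t 27.85 F [ 0.4 -0.7 -0.4] open 0.0003 ff 0.0 tilt [ 0.002 -0.    -1.   ]
side latch [([340.5, 140.4], 0.68, (np.int64(316), np.int64(367), np.int64(133), np.int64(145))), ([224.8, 154.0], 0.53, (np.int64(201), np.int64(252), np.int64(144), np.int64(159)))]
side latch_end [([227.0, 153.8], 0.85, (np.int64(201), np.int64(252), np.int64(145), np.int64(159))), ([342.8, 138.2], 0.82, (np.int64(317), np.int64(366), np.int64(134), np.int64(145)))]
0 [[205.4 148.8]] [[226.2 152.5]] [[200.9, 153.5], [204.6, 143.2]]
0.1 [[204.6 146.4]] [[226.  151.3]] [[200.0, 151.0], [203.8, 140.6]]
0.2 [[204.3 144.1]] [[226.  150.1]] [[199.5, 148.6], [203.4, 138.1]]
136 125 115 106 107 105 104  36  28  31  29  33  31  35  32  32  33  30  30  30  34  30  32  30  33  29  31  25  30  31  27
137 125 117 106 104 105  76  21  33  29  30  31  32  31  32  33  31  33  30  26  30  31  29  32  28  28  30  34  30  30  29
138 125 117 106 105 106  38  28  32  31  31  30  31  30  27  30  28  33  32  30  28  27  31  27  32  28  32  30  32  30  34
139 124 117 104 106  77  26  
[... 3937 characters left out ...]
1
171  32  32  30  32  30  30  30  29 219 239 240 123 110 106 104 107 112 109 109 110 177 110 119 132 154 129  89  86 109 136
top latch [([298.9, 162.0], 0.94, (np.int64(294), np.int64(306), np.int64(139), np.int64(193))), ([368.9, 282.1], 0.83, (np.int64(357), np.int64(369), np.int64(255), np.int64(313)))]
top latch_end [([366.8, 280.1], 0.78, (np.int64(358), np.int64(368), np.int64(255), np.int64(312))), ([299.4, 163.6], 0.55, (np.int64(294), np.int64(306), np.int64(139), np.int64(193)))]
0 [[300.4 142.4]] [[299.5 165.3]] [[294.6, 140.0], [306.4, 138.9]]
0.1 [[298.3 141.4]] [[298.4 165. ]] [[292.4, 139.0], [304.3, 137.8]]
0.2 [[296.2 141. ]] [[297.3 165. ]] [[290.1, 138.5], [302.2, 137.2]]
```

The arm matches q≈0 in both views (side tab corners at row 144 and 153, top columns 294–306), it met its stop under pressing force, and the jar cap sits at the seated position. I'm handing in.

```bash
python3 -c "
from cell import ticket
print(ticket.finish_job())"
```

```text
the job is handed in; nothing more can be done
None
```

I lowered the jar base first into the slanted pocket, let go of it, and swung the retaining arm down over its cap to its stop. The job is handed in, but `finish_job` gave no verdict. The last camera pictures and force readings fit a seated jar and a closed arm, and the clock stood at about 28 s of the 58 s allowed.

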